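Put the crockery on its own saucers

TASK

Every piece of crockery on the bar has been set on the wrong saucer: lift the pieces over, one at a time, until the espresso cup stands in the ring of the oblong saucer, the handleless tumbler on the square saucer, the tall mug on the large round saucer and the milk jug on the small round saucer, each upright and in the middle of its ring. The empty rubber mat is a spare place to park a piece meanwhile. Leave the saucers and the tamper where they stand, and set the pieces down without dropping or tipping them.

Things in the scene. Friction and masses are not known exactly. Their poses are not given: they have to be found in the camera images.
- espresso_cup_mid (a point): Espresso cup of pale stoneware, empty, standing upright: 60 mm outer diameter over its upper part (from 26 mm up), narrowing to a 38 mm foot, 56 mm tall, 4 mm wall, about 0.16 kg. One ear handle, which sticks out 26 mm from the side. The point is on the cup's axis half-way up (28 mm above its underside); z up, +y points from the axis to the handle.
- tumbler_mid (a point): Tumbler of the same stoneware, the only piece without a handle: 62 mm outer diameter at the rim, about 60 mm half-way up, 53 mm at the foot, 84 mm tall, 4 mm wall, three fine ribs round its lower part, about 0.20 kg. The point is on its axis half-way up (42 mm above its underside); z up.
- tall_mug_mid (a point): Tall mug of the same stoneware, the tallest piece: straight-sided, 66 mm outer diameter, 104 mm tall, 4 mm wall, about 0.28 kg. One ear handle, which sticks out 29 mm from the side. The point is on its axis half-way up (52 mm above its underside); z up, +y points from the axis to the handle.
- milk_jug_mid (a point): Small milk jug of the same stoneware: 56 mm outer diameter at its belly (26 to 44 mm up), neck 49 mm, 72 mm tall, a pouring lip on one side of the rim (sticks out about 14 mm) and an ear handle opposite (24 mm out from the belly), about 0.17 kg. The point is on its axis half-way up (36 mm above its underside); z up, +y points from the axis to the handle, -y to the lip.
- oblong_ring (a point): Oblong saucer of the same stoneware, 90 x 150 mm, loose on the counter, with a 6 mm wide raised edge 11 mm high all round. A 60 mm ring near one end marks where the cup stands; the rest is for a biscuit. The point is the middle of that ring on the saucer's floor, 6 mm above the counter; the long side runs along y and the saucer's middle lies 34 mm from the point towards -y. z up.
- square_ring (a point): Square saucer of the same stoneware, 112 x 112 mm, loose on the counter, with a 6 mm wide raised edge 11 mm high; a 66 mm ring in the middle. The point is the middle of the saucer on its floor, 6 mm above the counter; z up.
- large_ring (a point): Large round saucer of the same stoneware, 145 mm across, loose on the counter, its edge rising to 14 mm; flat floor about 80 mm across with a 66 mm ring in the middle. The point is the middle of the saucer on its floor, 6 mm above the counter; z up.
- small_ring (a point): Small round saucer of the same stoneware, 108 mm across, loose on the counter, its edge rising to 12 mm; flat floor about 72 mm across with a 60 mm ring in the middle. The point is the middle of the saucer on its floor, 6 mm above the counter; z up.
- mat: Black ribbed rubber bar mat, 120 x 120 mm and 6 mm thick, fixed to the counter, empty: the spare place. The origin is the middle of its underside, on the counter; z up. (The four saucers, this mat and the tamper stand in two rows of three, about 195 mm from row to row and 230 mm apart within a row, in any order. A closed sugar jar and a needle tool in its stand, both under 85 mm tall and up to 48 mm across, stand half-way between the rows, in the gaps between the columns.)
- tamper_mid (a point): Coffee tamper, standing upright on the counter: steel foot 58 mm across, dark wooden knob 38 mm across, 87 mm tall, 0.38 kg; not part of the job. The point is on its axis 43 mm above the counter; z up.

How it is judged:
By the outcome, as a careful person would: the job done as asked, in the order asked, and still so for the second after the job is handed in, with the robot touching nothing.
It also fails if it takes over 144 s, if anything falls off the work surface, if the arm or the gripper's body presses on something with over 40 N, if the wrist force passes 120 N, or if a joint passes its speed limit or range.

ROBOT

A 6-joint arm with a two-finger parallel gripper is mounted at the origin on the work surface. World frame = base frame: x ahead of the robot, y to its left, z up, the work surface at z = 0. Lengths are in m, angles in degrees, forces in N, time in s.
With the tool pointing down it reaches from about 0.35 to 0.875 m from the base axis. Payload 4.2 kg.
Tool frame: the origin (TCP) lies at the very end of the fingers, on their centre line; the grasp point (between the pads) lies 19 mm behind it (tcp_to_grasp is the z of the grasp point in the tool frame, in m); z points along the fingers, y is the direction in which the jaws open and shut (so a half turn about z gives the same grasp; the last joint's range is limited). The gripper opens to 87 mm and grips with 3 to 60 N. Pads are 19 mm wide; open, the fingers measure 117 mm over their backs; the gripper's body (75 mm by 190 mm) begins 51 mm behind the grasp point.
Start: joints at [85.233, 22.042, 0.453, 0, -68.411, -14.817], TCP at [0.209, 0.589, 0.223] pointing down, gripper open.
Joint ranges: [-179.83, 179.83], [-69.29, 118.12], [-61.27, 80.66], [-181.25, 117.63], [-171.15, -9.14], [-177.46, 177.46]. Speed limits (degrees/s): [159.86, 159.86, 180, 180, 180, 180].

INTERFACE

Orientations are given as a 3x3 rotation matrix whose columns are the frame's x, y, z axes.
In Python, from station import sense, capture, camera_params, finish_job, tcp_to_grasp gives the robot as it stands.
- The arm moves only by the shell command python3 -m inch 'ROWS'. ROWS is JSON, a list of rows, each an object of numbers: "jaw": the closure in counts, from 0 (fully open) to 255 (shut); "x", "y", "z": the shift along the world's x, y, z normalised to -1 to 1, where 1 is 0.06 m; "ax", "ay", "az": the turn, a rotation vector about the world's x, y, z normalised to -1 to 1, where 1 is 10 degrees. A call has 1 to 12 rows; each row shifts and turns the pose as measured when the row begins; what a row does not reach is not made up. A row lasts 1/8 s, in which the tool goes at most 62.5 mm and 10.7 degrees, less where a joint would pass 70% of its speed; a pose out of reach is approached as far as the arm can. A call with a number of a shift or a turn outside -1 to 1 is refused whole. A call with a gripper value outside its range is refused whole. The fingers move at their own pace and stop on an object; the grip force is fixed at half the most. Time passes only in rows, so rows that do not move let the fingers close. It gives the time, the measured TCP pose, the force and the opening at its end, in the units of the state.
- sense(): the state, without advancing time (a new reading comes with each control period).
- capture(name): name is "scene" or "top" or "wrist"; returns the picture (420x560x3 uint8, red, green, blue); there is no depth.
- camera_params(name): a dict with "vfov" (degrees; the focal length in pixels is half the picture's height over the tangent of half this angle, whatever the lens; pixels are square), "cx", "cy" (the principal point, pixels), "R" (3x3) and "t" (3): a world point X has camera coordinates R X + t. Camera axes: x right, y down, z forward; pixel columns grow to the right and rows downward; lengths in m; the calibration is good to about 2 mm. The wrist camera is an equidistant fisheye: a pixel r from the principal point sees the ray r / f radians off the axis. A picture is of the moment at which its call begins: read the wrist's pose just before it. camera_params takes no time and is no camera call; for the wrist camera it gives the pose at the moment of the call.
- finish_job(): hands the job in, once; it reports no verdict.
The state is a dict: "time_s": time; "joints": joint angles; "joint_velocities": joint speeds; "effort": joint torques, N m; "tcp_pos": TCP position; "ee_rot": TCP orientation; "wrist_force": force on the tool from outside, world axes, zero at the start; "moment": the same for the moment, N m; "gripper_width": opening from 0.0 (shut) to 1.0 (fully open).
Only numpy, scipy, OpenCV 4.12 (cv2) and the standard library are available. Lean on these libraries where they do the work, as an engineer would, in place of code of your own. Each camera call takes 0.05 s, during which the arm holds its last target.

## Working session

There is one attempt and no reset: what is moved stays moved. The work goes in short steps, Python scripts to look and compute and a shell command to move; the robot and the scene stay as the last step left them, time stands still between calls to the robot, and variables do not carry over. Pictures are saved under pics/ and viewed, and the job is handed in when it is done.

```bash
ls; mkdir -p pics
python3 - <<'E'
from station import *
import cv2
s=sense();print(s['time_s'],s['tcp_pos'],s['ee_rot'],s['gripper_width'],tcp_to_grasp)
for n in['scene','top','wrist']:
    p=camera_params(n);print(n,p)
    im=capture(n);cv2.imwrite(f'pics/{n}0.png',im[:,:,::-1])
E
```

```text
pics
0.0 [0.20925203 0.58827709 0.22147507] [[ 9.42087016e-01 -3.35367848e-01 -6.78813227e-04]
 [-3.35368532e-01 -9.42084798e-01 -2.04485106e-03]
 [ 4.62776776e-05  2.15408023e-03 -9.99997679e-01]] 0.9998799506857712 -0.0187
scene {'vfov': 57.05653542633353, 'cx': 280.90970377603276, 'cy': 208.45770934445318, 'R': array([[ 0.7454537 ,  0.66652952,  0.00609732],
       [ 0.54415898, -0.60325935, -0.58306875],
       [-0.38495427,  0.43796867, -0.81239994]]), 't': array([-0.43460733, -0.24281362,  1.03825625])}
top {'vfov': 48.17038779330801, 'cx': 286.49968294670987, 'cy': 207.32734090945434, 'R': array([[ 0.01841553, -0.99936933,  0.03036143],
       [-0.99320727, -0.02177457, -0.11430304],
       [ 0.11489206, -0.02805024, -0.99298187]]), 't': array([0.00280067, 0.55011714, 0.84596698])}
wrist {'vfov': 65.70646984690485, 'cx': 284.61145776645833, 'cy': 213.13856933920786, 'R': array([[-0.33490265, -0.94225091,  0.00185406],
       [-0.90507995,  0.32223702,  0.27747719],
       [-0.26205058,  0.09124977, -0.96073044]]), 't': array([ 0.62462423, -0.03319984,  0.39062171])}
```

Run:
```python
import cv2
for n in['scene','top','wrist']:
    im=cv2.imread(f'pics/{n}0.png');cv2.imwrite(f'pics/{n}0b.png',cv2.resize(im,(800,600),interpolation=cv2.INTER_CUBIC))
```

```text
(no output)
```

View pics/top0b.png

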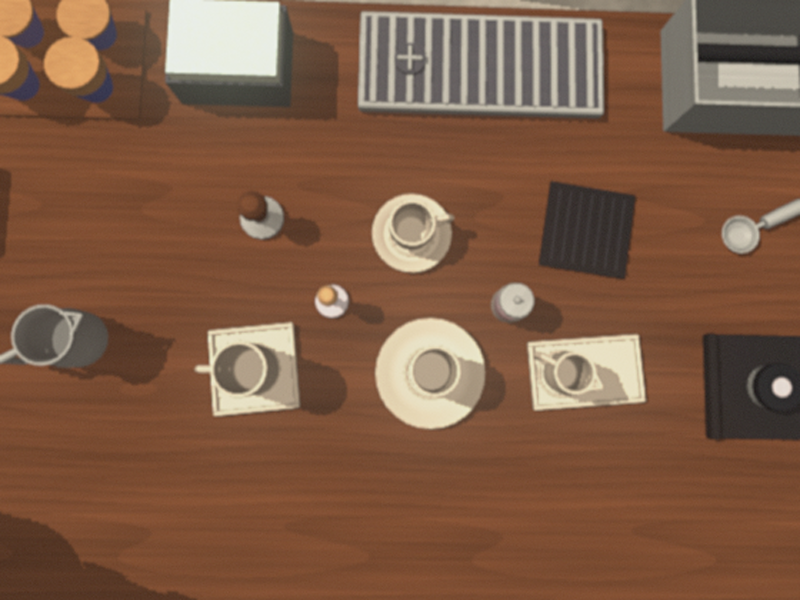

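View pics/scene0b.png

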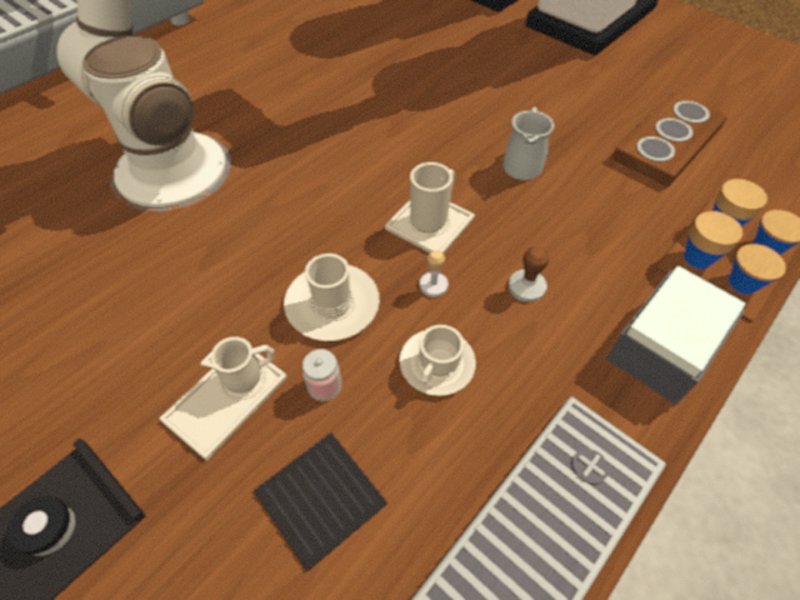

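View pics/wrist0b.png

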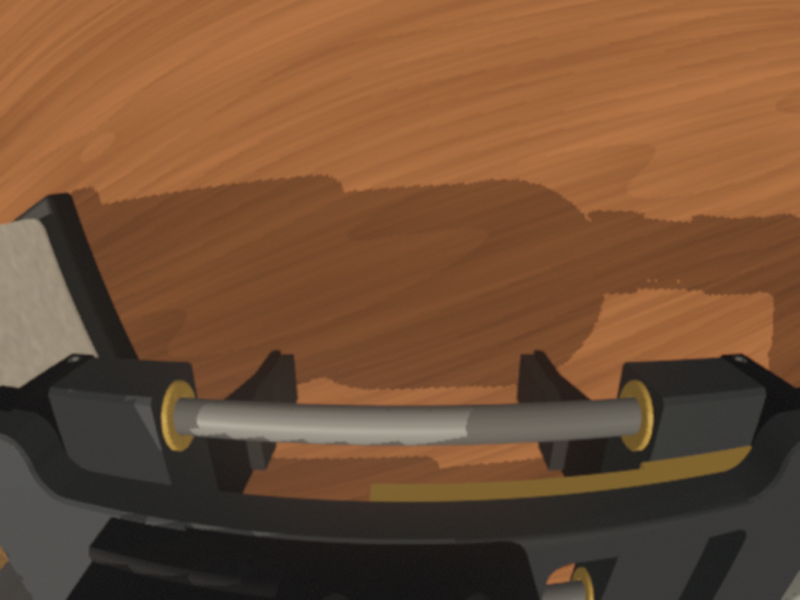

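The top view shows (in 800x600 pixels) the tall mug on the square saucer (242,370), the tumbler on the large saucer (433,372) and the jug on the oblong (573,372). The espresso cup is on the small saucer (412,230), the mat is at (588,230) and the tamper at (260,212). Next I'll localise them on enlarged crops.

```bash
cat > h.py <<'E'
import numpy as np, cv2, math
from station import *
def K(n):
    p=camera_params(n); return p,210/math.tan(math.radians(p['vfov']/2))
def proj(n,X):
    p,f=K(n);c=np.atleast_2d(X)@p['R'].T+p['t'];return np.c_[f*c[:,0]/c[:,2]+p['cx'],f*c[:,1]/c[:,2]+p['cy']]
def unproj(n,uv,z):
    p,f=K(n);uv=np.atleast_2d(uv);d=np.c_[(uv[:,0]-p['cx'])/f,(uv[:,1]-p['cy'])/f,np.ones(len(uv))]@p['R']
    o=-p['R'].T@p['t'];return o+d*((z-o[2])/d[:,2])[:,None]
def crop(im,x0,y0,x1,y1,s,out):
    c=cv2.resize(im[y0:y1,x0:x1],None,fx=s,fy=s,interpolation=cv2.INTER_CUBIC)
    for x in range((x0+9)//10*10,x1,10):
        cv2.line(c,((x-x0)*s,0),((x-x0)*s,6),(255,0,255),1)
        if x%20==0: cv2.putText(c,str(x),((x-x0)*s,16),0,.4,(255,255,0),1)
    for y in range((y0+9)//10*10,y1,10):
        cv2.line(c,(0,(y-y0)*s),(6,(y-y0)*s),(255,0,255),1)
        if y%20==0: cv2.putText(c,str(y),(8,(y-y0)*s+4),0,.4,(255,255,0),1)
    cv2.imwrite(out,c)
E
python3 - <<'E'
from h import *
im=cv2.imread('pics/top0.png')
crop(im,130,215,290,305,5,'pics/c1.png')
crop(im,250,215,350,305,6,'pics/c1b.png')
crop(im,355,220,465,300,7,'pics/c2.png')
crop(im,250,120,360,200,7,'pics/c3.png')
E
```

```text
(no output)
```

View pics/c1.png

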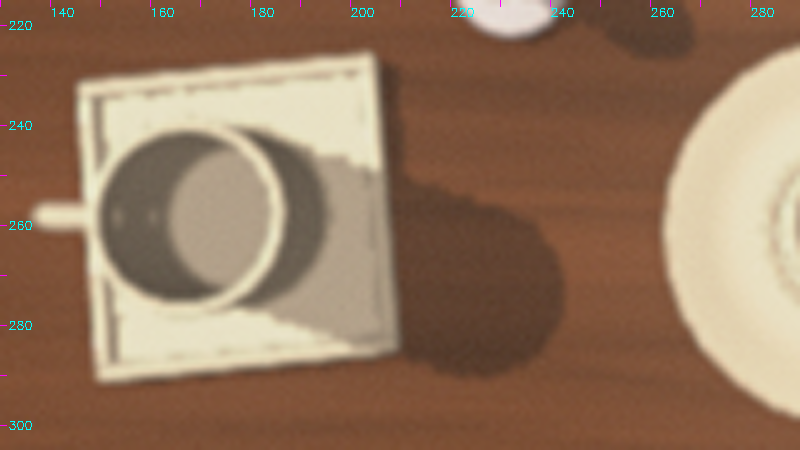

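View pics/c1b.png

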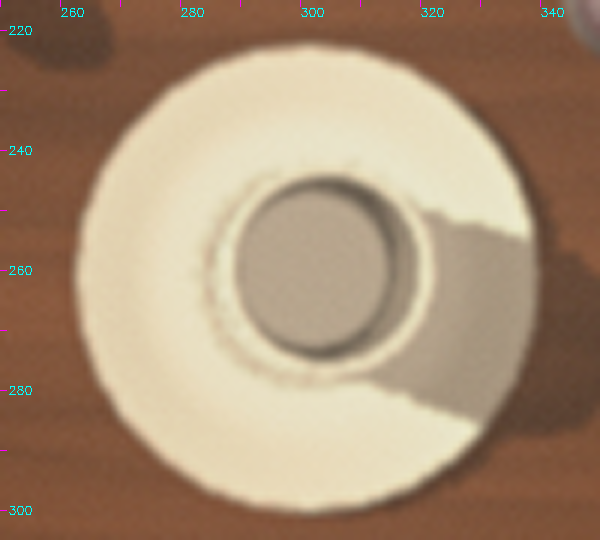

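View pics/c2.png

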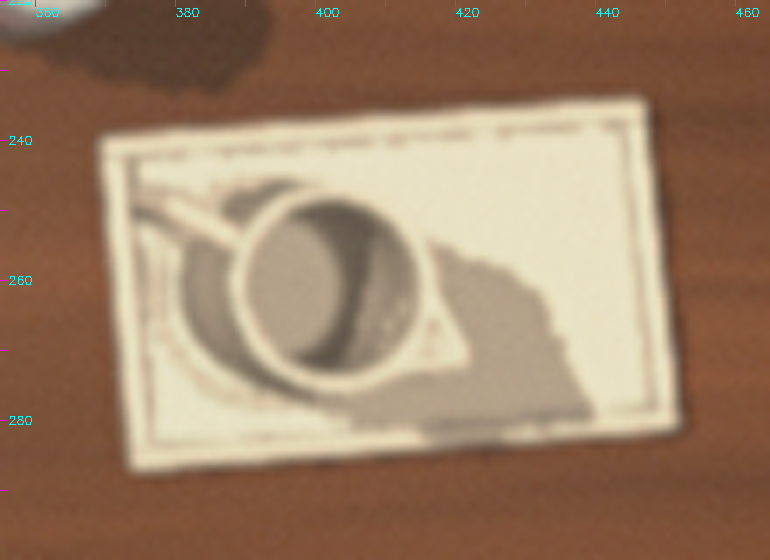

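View pics/c3.png

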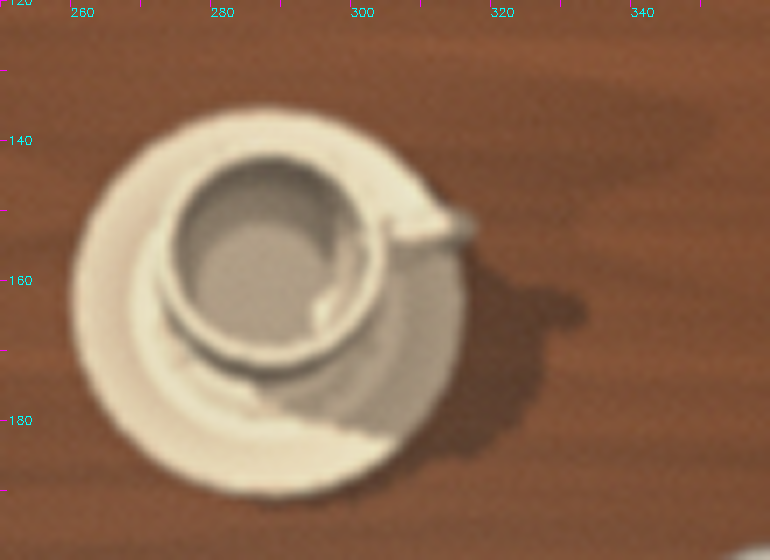

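```bash
cat > fit.py <<'E'
from h import *
from scipy.optimize import least_squares
def circ(c,r,z,m=72):
    a=np.linspace(0,2*np.pi,m,endpoint=False);return np.c_[c[0]+r*np.cos(a),c[1]+r*np.sin(a),np.full(m,z)]
def fitc(ext,r,z,n='top'):  # ext: left,right,top,bottom
    def res(c):
        q=proj(n,circ(c,r,z,360));return [q[:,0].min()-ext[0],q[:,0].max()-ext[1],q[:,1].min()-ext[2],q[:,1].max()-ext[3]]
    c0=unproj(n,[(ext[0]+ext[1])/2,(ext[2]+ext[3])/2],z)[0,:2]
    s=least_squares(res,c0);return s.x,np.round(s.fun,1)
def rect(x,y,th,w,l,z):
    a=np.array([[-w,-l],[-w,l],[w,l],[w,-l]])/2;c,s=np.cos(th),np.sin(th)
    return np.c_[a@np.array([[c,s],[-s,c]])+[x,y],np.full(4,z)]
if __name__=='__main__':
    out={}
    for k,e,r,z in [('mug',(149.4,187.4,240.2,277.2),.033,.110),('large',(262.7,339.8,222.2,300.7),.0725,.014),
     ('tumbler',(288.8,322.2,244,276),.031,.090),('jugrim',(387.7,417.4,246.3,276.1),.0245,.078),('esp',(273.3,305.1,141.9,172.9),.030,.062),('small',(260,316.6,135.3,191.3),.054,.012)]:
        c,f=fitc(e,r,z);print(k,c.round(4),f);out[k]=(c,r,z)
    for k,P,w,l in [('square',[(146,231),(204.8,225.6),(210,285),(149.6,291.4)],.112,.112),('obl',[(369.3,239.7),(447.4,233.9),(452.1,281.4),(373.9,287.4)],.09,.15)]:
        X=unproj('top',P,.011);print(k,X[:,:2].round(4).tolist(),X.mean(0).round(4))
        c=X.mean(0);e=(X[3]+X[0]-X[1]-X[2])/2;th=math.atan2(-e[0],e[1]) # local +y = image left
        print(np.degrees(th),np.linalg.norm(e)); 
        X=rect(c[0],c[1],th,w,l,.011);out[k]=X
        if k=='obl':print('ring',c[:2]+.034*np.array([-np.sin(th),np.cos(th)]))
    for k,p,z in [('mugh',(136.5,258.2),.06),('esph',(317.1,151.7),.038),('juglip',(421.9,271.7),.077),('jugh',(376.4,247.9),.05)]:
        print(k,unproj('top',p,z)[0].round(4))
    for n in ['top','scene']:
        im=cv2.imread(f'pics/{n}0.png');s=4;im=cv2.resize(im,None,fx=s,fy=s,interpolation=cv2.INTER_CUBIC)
        for v in out.values():
            X=v if isinstance(v,np.ndarray) else circ(*v)
            cv2.polylines(im,[(proj(n,X)*s+s/2-.5).astype(int)],True,(0,0,255) if n=='top' else (255,0,0),1)
        b={'top':(130,120,480,310),'scene':(100,100,350,330)}[n]
        c=im[b[1]*s:b[3]*s,b[0]*s:b[2]*s];k=min(800/c.shape[1],600/c.shape[0]);cv2.imwrite(f'pics/ov_{n}.png',cv2.resize(c,None,fx=k,fy=k,interpolation=cv2.INTER_AREA))
E
python3 fit.py
```

```text
mug [0.4506 0.2113] [-1.   1.  -1.4  1.4]
large [ 0.4507 -0.0164] [ 0.1 -0.1  0.5 -0.5]
tumbler [ 0.4528 -0.0189] [-1.3  1.3 -2.1  2.1]
jugrim [ 0.4538 -0.1907] [ 1.  -1.   0.9 -0.9]
esp [0.6384 0.0115] [-0.5  0.5 -0.6  0.6]
small [0.6382 0.0114] [ 0.3 -0.4  0.5 -0.5]
square [[0.5016, 0.2772], [0.5141, 0.1674], [0.4032, 0.1535], [0.3896, 0.2647]] [0.4522 0.2157 0.011 ]
6.733534869742131 0.11128257390920286
obl [[0.4937, -0.1458], [0.5078, -0.2965], [0.4177, -0.3036], [0.404, -0.1543]] [ 0.4558 -0.2251  0.011 ]
5.303377475845015 0.15069071177271282
ring [ 0.45264195 -0.19120739]
mugh [0.4503 0.2782 0.06  ]
esph [ 0.6559 -0.0416  0.038 ]
juglip [ 0.436 -0.225  0.077]
jugh [ 0.4771 -0.1507  0.05  ]
```

View pics/ov_top.png

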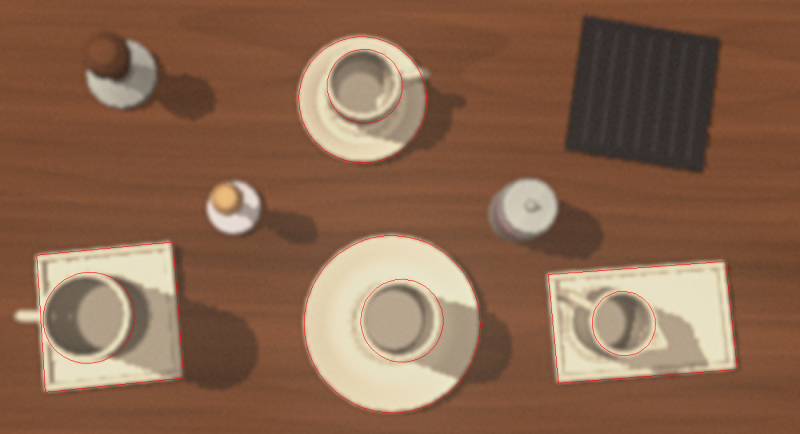

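View pics/ov_scene.png

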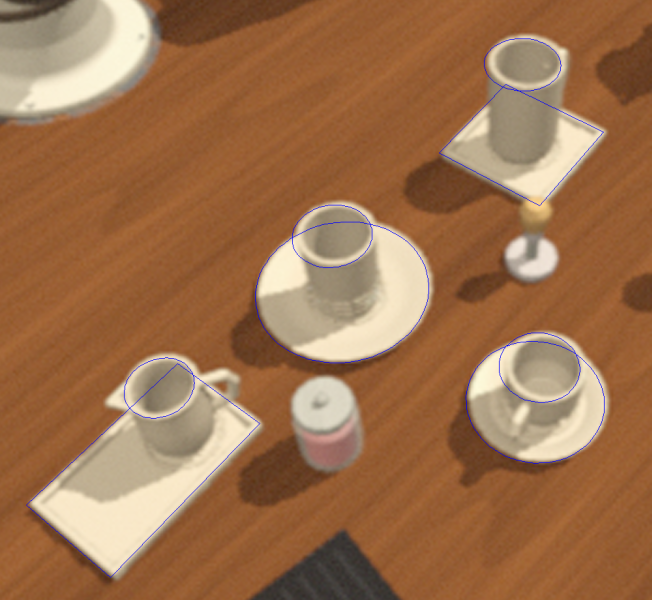

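```bash
python3 - <<'E'
from h import *
P=np.array([(583,15),(720,38),(703,172),(566,150)])/(800/350)+[130,120]
print(unproj('top',P,.006).round(4),unproj('top',P,.006).mean(0))
E
cat > st.py <<'E'
from h import *
s=sense();R=s['ee_rot'];print(round(s['time_s'],2),s['tcp_pos'].round(4),'yaw',round(math.degrees(math.atan2(R[1,1],R[0,1])),2),'z',R[:,2].round(3),'F',s['wrist_force'].round(1),'w',round(s['gripper_width']*87,1),'j',s['joints'].round(0))
E
python3 -m inch '[{"jaw":0,"x":0.5,"y":-0.7,"az":-0.87},{"jaw":0,"x":0.5,"y":-0.7,"az":-0.87},{"jaw":0,"x":0.5,"y":-0.7,"az":-0.87},{"jaw":0,"x":0.5,"y":-0.7,"az":-0.87},{"jaw":0,"x":0.5,"y":-0.7,"az":-0.87},{"jaw":0,"x":0.5,"y":-0.7,"az":-0.87},{"jaw":0,"x":0.5,"y":-0.7},{"jaw":0,"x":0.5,"y":-0.7},{"jaw":0,"x":0.5,"y":-0.7},{"jaw":0,"x":0.5,"y":-0.7}]'; python3 st.py
```

```text
[[ 0.7176 -0.1785  0.006 ]
 [ 0.7005 -0.2977  0.006 ]
 [ 0.583  -0.2806  0.006 ]
 [ 0.5993 -0.1633  0.006 ]] [ 0.65009441 -0.23002192  0.006     ]
0.15 [0.2093 0.5884 0.2217] yaw -109.59 z [-0.    -0.002 -1.   ] F [-0.3 -0.3 -0.9] w 87.0 j [ 85.  22.   0.  -0. -68. -15.]$[0]: bad value
```

```bash
python3 -m inch '[{"jaw":0,"x":0.5,"y":-0.7,"z":0,"ax":0,"ay":0,"az":-0.87}]'; python3 st.py
```

```text
time_s: 0.28
tcp_pos: [0.2384, 0.5476, 0.2205]
ee_rot: [[0.88, -0.475, -0.001], [-0.475, -0.88, -0.002], [0.0, 0.002, -1.0]]
wrist_force: [1.1, -0.4, -0.8]
gripper_width: 1.003
0.28 [0.2384 0.5476 0.2205] yaw -118.33 z [-0.001 -0.002 -1.   ] F [ 1.1 -0.4 -0.8] w 87.3 j [ 82.  19.  -4.  -0. -67. -20.]
```

```bash
python3 -m inch '[{"jaw":0,"x":0.51,"y":-0.69,"z":0,"ax":0,"ay":0,"az":-0.87},{"jaw":0,"x":0.51,"y":-0.69,"z":0,"ax":0,"ay":0,"az":-0.87},{"jaw":0,"x":0.51,"y":-0.69,"z":0,"ax":0,"ay":0,"az":-0.87},{"jaw":0,"x":0.51,"y":-0.69,"z":0,"ax":0,"ay":0,"az":-0.87},{"jaw":0,"x":0.51,"y":-0.69,"z":0,"ax":0,"ay":0,"az":-0.87},{"jaw":0,"x":0.51,"y":-0.69,"z":0,"ax":0,"ay":0,"az":0},{"jaw":0,"x":0.51,"y":-0.69,"z":0,"ax":0,"ay":0,"az":0},{"jaw":0,"x":0.51,"y":-0.69,"z":0,"ax":0,"ay":0,"az":0},{"jaw":0,"x":0.51,"y":-0.69,"z":0,"ax":0,"ay":0,"az":0},{"jaw":0,"x":0.51,"y":-0.69,"z":0,"ax":0,"ay":0,"az":0},{"jaw":0,"x":0.51,"y":-0.69,"z":0,"ax":0,"ay":0,"az":0},{"jaw":0,"x":0.51,"y":-0.69,"z":0,"ax":0,"ay":0,"az":0}]'; python3 st.py
```

```text
time_s: 1.78
tcp_pos: [0.6129, 0.0329, 0.2178]
ee_rot: [[0.29, -0.957, -0.006], [-0.957, -0.29, -0.003], [0.001, 0.007, -1.0]]
wrist_force: [0.8, 1.0, 0.3]
gripper_width: 1.0
1.77 [0.6129 0.0329 0.2178] yaw -163.14 z [-0.006 -0.003 -1.   ] F [0.8 1.  0.3] w 87.0 j [ 18.  21.  -1.   0. -68.  -1.]
```

```bash
python3 -m inch '[{"jaw":0,"x":0.42,"y":-0.36,"z":-0.5,"ax":0,"ay":0,"az":0.1},{"jaw":0,"x":0,"y":0,"z":-0.9,"ax":0,"ay":0,"az":0},{"jaw":0,"x":0,"y":0,"z":-0.5,"ax":0,"ay":0,"az":0},{"jaw":0,"x":0,"y":0,"z":0,"ax":0,"ay":0,"az":0}]'; python3 st.py;  python3 - <<'E'
from h import *
for n in ['wrist','scene','top']:
    p=camera_params(n);im=capture(n)[:,:,::-1];cv2.imwrite(f'pics/{n}1.png',im)
im=cv2.imread('pics/scene1.png');crop(im,220,180,360,290,5,'pics/s1.png')
im=cv2.imread('pics/wrist1.png');cv2.imwrite('pics/w1.png',cv2.resize(im,(800,600)))
E
```

```text
time_s: 2.28
tcp_pos: [0.6401, 0.0057, 0.0993]
ee_rot: [[0.301, -0.954, -0.006], [-0.954, -0.3, -0.003], [0.001, 0.007, -1.0]]
wrist_force: [0.0, 0.5, 0.6]
gripper_width: 1.001
2.27 [0.6401 0.0057 0.0993] yaw -162.51 z [-0.006 -0.003 -1.   ] F [0.  0.5 0.6] w 87.1 j [ 15.  30.  -6.   0. -55.   2.]
```

View pics/w1.png

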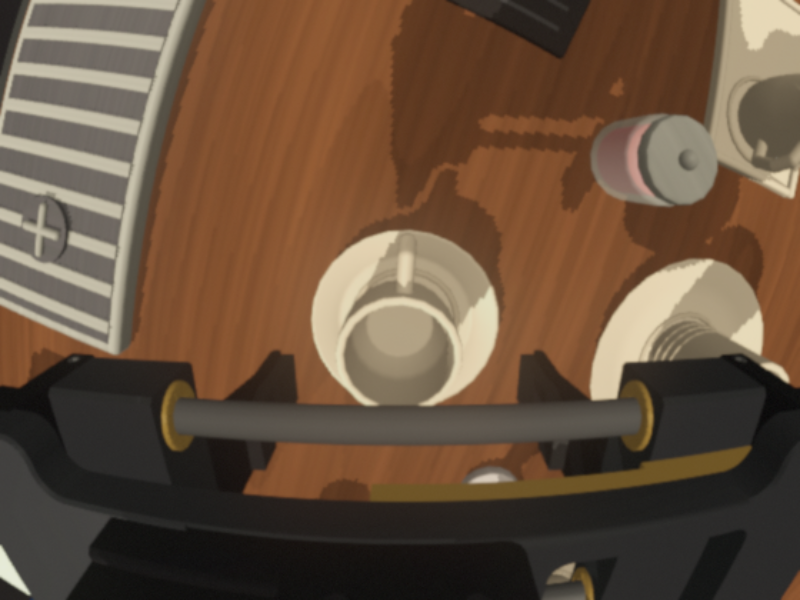

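View pics/s1.png

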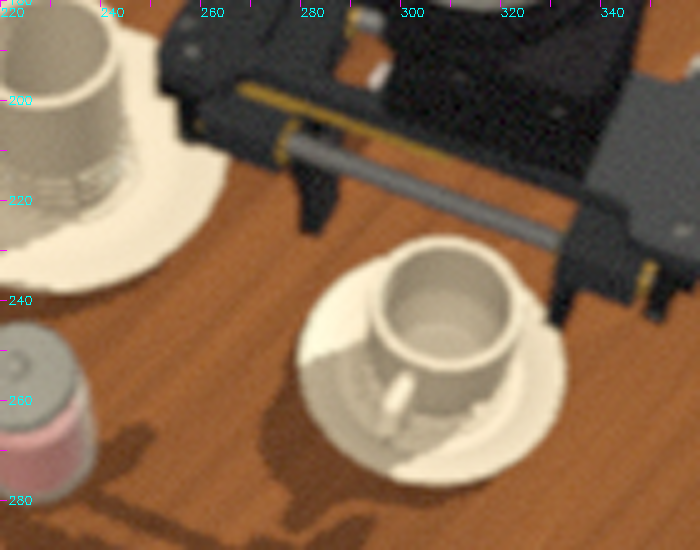

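```bash
cat >> h.py <<'E'
def wun(uv,z,p=None):
    p=p or camera_params('wrist');f=210/math.tan(math.radians(p['vfov']/2))
    o=-p['R'].T@p['t'];r=[]
    for u,v in np.atleast_2d(uv):
        a,b=u-p['cx'],v-p['cy'];h=math.hypot(a,b);t=h/f
        d=p['R'].T@np.array([math.sin(t)*a/h,math.sin(t)*b/h,math.cos(t)]);r.append(o+d*(z-o[2])/d[2])
    return np.array(r)
E
python3 - <<'E'
from h import *
q=lambda x,y:(x/1.42857,y/1.42857)
print(wun([q(338,358),q(463,350),q(400,298),q(400,408)],.062).round(4))
print(wun([q(311,312),q(498,312),q(404,230)],.012).round(4))
E
```

```text
[[ 0.6718  0.0258  0.062 ]
 [ 0.6165  0.0038  0.062 ]
 [ 0.6524 -0.0115  0.062 ]
 [ 0.6356  0.0424  0.062 ]]
[[ 0.6958  0.0253  0.012 ]
 [ 0.5927 -0.0075  0.012 ]
 [ 0.6586 -0.0358  0.012 ]]
```

```bash
python3 -m inch '[{"jaw":0,"x":0,"y":0.1,"z":-0.4,"ax":0,"ay":0,"az":0},{"jaw":0,"x":0,"y":0,"z":-0.4,"ax":0,"ay":0,"az":0},{"jaw":0,"x":0,"y":0,"z":-0.3,"ax":0,"ay":0,"az":0},{"jaw":0,"x":0,"y":0,"z":-0.1,"ax":0,"ay":0,"az":0},{"jaw":0,"x":0,"y":0,"z":0,"ax":0,"ay":0,"az":0}]'; python3 st.py
```

```text
time_s: 3.05
tcp_pos: [0.6491, 0.015, 0.0399]
ee_rot: [[0.305, -0.952, 0.021], [-0.952, -0.305, 0.001], [0.005, -0.02, -1.0]]
wrist_force: [0.1, 0.5, 0.5]
gripper_width: 1.001
3.05 [0.6491 0.015  0.0399] yaw -162.25 z [ 0.021  0.001 -1.   ] F [0.1 0.5 0.5] w 87.1 j [ 16.  34.  -9.   0. -46.   2.]
```

```bash
python3 -m inch '[{"jaw":0,"x":0,"y":0,"z":0,"ax":0,"ay":0,"az":0}]'; python3 st.py; python3 -c "
from station import *
s=sense();print(s['joints'],s['effort'],s['joint_velocities'],s['moment'],s['wrist_force'])"
```

```text
time_s: 3.18
tcp_pos: [0.6498, 0.0152, 0.0409]
ee_rot: [[0.305, -0.952, 0.023], [-0.952, -0.305, 0.002], [0.005, -0.022, -1.0]]
wrist_force: [-0.5, -0.5, 0.7]
gripper_width: 0.999
3.17 [0.6498 0.0152 0.0409] yaw -162.25 z [ 0.023  0.002 -1.   ] F [-0.5 -0.5  0.7] w 87.0 j [ 16.  33.  -9.   0. -46.   2.]
[ 15.69283783  33.46146371  -9.10091145   0.35226594 -46.15742365
   1.81724822] [ 1.58940355e-02 -4.44674098e+01  1.48332542e+01  3.32001574e+00
  8.10560142e-02  1.24221671e-03] [ 0.01670392 -0.32860473  0.24729632  0.13777851 -0.09101195  0.06241761] [0.06207545 0.00598228 0.00067606] [-0.52861068 -0.52403799  0.74575062]
```

```bash
python3 -m inch '[{"jaw":0,"x":-0.15,"y":-0.04,"z":-0.1,"ax":0,"ay":0.13,"az":0},{"jaw":0,"x":0,"y":0,"z":-0.1,"ax":0,"ay":0,"az":0}]'; python3 st.py
```

```text
time_s: 3.42
tcp_pos: [0.641, 0.0127, 0.0299]
ee_rot: [[0.305, -0.952, 0.001], [-0.952, -0.305, 0.002], [-0.002, -0.002, -1.0]]
wrist_force: [0.7, 0.4, -0.2]
gripper_width: 0.994
3.42 [0.641  0.0127 0.0299] yaw -162.26 z [ 0.001  0.002 -1.   ] F [ 0.7  0.4 -0.2] w 86.5 j [ 16.  34. -10.  -0. -46.   2.]
```

```bash
python3 -m inch '[{"jaw":255,"x":0,"y":0,"z":-0.05,"ax":0,"ay":0,"az":0},{"jaw":255,"x":0,"y":0,"z":0,"ax":0,"ay":0,"az":0},{"jaw":255,"x":0,"y":0,"z":0,"ax":0,"ay":0,"az":0},{"jaw":255,"x":0,"y":0,"z":0,"ax":0,"ay":0,"az":0}]'; python3 st.py
```

```text
time_s: 3.92
tcp_pos: [0.6409, 0.0126, 0.0259]
ee_rot: [[0.305, -0.952, 0.0], [-0.952, -0.305, 0.002], [-0.002, -0.001, -1.0]]
wrist_force: [1.1, 0.4, 0.6]
gripper_width: 0.675
3.92 [0.6409 0.0126 0.0259] yaw -162.25 z [ 0.     0.002 -1.   ] F [1.1 0.4 0.6] w 58.7 j [ 16.  34. -10.  -0. -46.   2.]
```

```bash
python3 -m inch '[{"jaw":255,"x":0,"y":0,"z":0,"ax":0,"ay":0,"az":0},{"jaw":255,"x":0,"y":0,"z":0.15,"ax":0,"ay":0,"az":0},{"jaw":255,"x":0,"y":0,"z":0.4,"ax":0,"ay":0,"az":0},{"jaw":255,"x":0,"y":0,"z":0.5,"ax":0,"ay":0,"az":0},{"jaw":255,"x":0,"y":0,"z":0.5,"ax":0,"ay":0,"az":0},{"jaw":255,"x":0,"y":0,"z":0,"ax":0,"ay":0,"az":0}]'; python3 st.py;  python3 - <<'E'
from h import *
im=capture('scene')[:,:,::-1];cv2.imwrite(f'pics/scene2.png',im)
crop(im,180,120,360,290,4,'pics/s2.png')
E
```

```text
time_s: 4.68
tcp_pos: [0.639, 0.0123, 0.1219]
ee_rot: [[0.304, -0.953, -0.003], [-0.953, -0.304, 0.002], [-0.003, 0.002, -1.0]]
wrist_force: [0.2, 0.1, -2.2]
gripper_width: 0.676
4.67 [0.639  0.0123 0.1219] yaw -162.29 z [-0.003  0.002 -1.   ] F [ 0.2  0.1 -2.2] w 58.8 j [ 16.  28.  -5.  -0. -57.   2.]
```

View pics/s2.png

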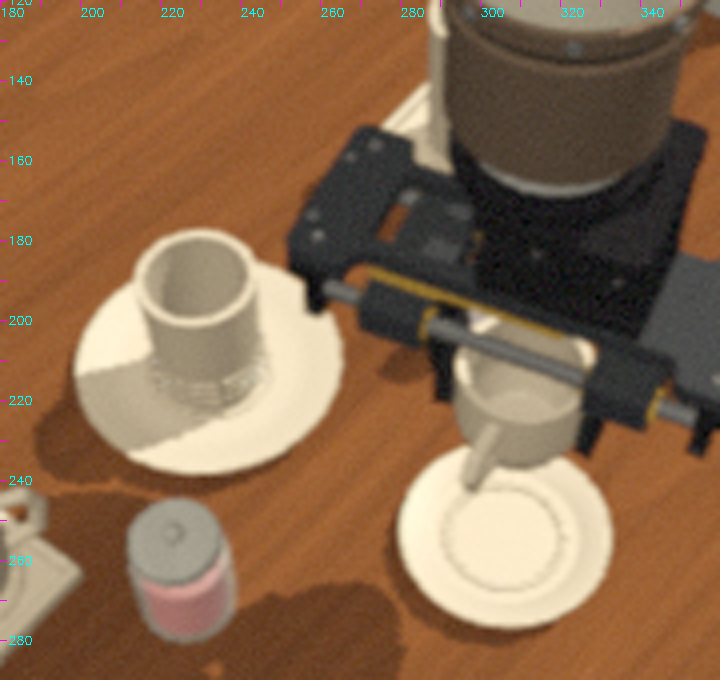

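```bash
python3 -m inch '[{"jaw":255,"x":0.03,"y":-0.3,"z":0,"ax":0,"ay":0,"az":0},{"jaw":255,"x":0.03,"y":-0.7,"z":0,"ax":0,"ay":0,"az":0},{"jaw":255,"x":0.03,"y":-0.7,"z":0,"ax":0,"ay":0,"az":0},{"jaw":255,"x":0.03,"y":-0.7,"z":0,"ax":0,"ay":0,"az":0},{"jaw":255,"x":0.03,"y":-0.7,"z":0,"ax":0,"ay":0,"az":0},{"jaw":255,"x":0.03,"y":-0.6,"z":0,"ax":0,"ay":0,"az":0},{"jaw":255,"x":0,"y":-0.3,"z":0,"ax":0,"ay":0,"az":0},{"jaw":255,"x":0,"y":0,"z":0,"ax":0,"ay":0,"az":0}]'; python3 st.py; python3 -c "
from h import *
print(unproj('scene',(305.8,255.3),.006))"
```

```text
time_s: 5.72
tcp_pos: [0.6397, -0.2406, 0.1061]
ee_rot: [[0.3, -0.953, -0.031], [-0.954, -0.301, 0.004], [-0.013, 0.028, -1.0]]
wrist_force: [-0.2, -0.2, -1.8]
gripper_width: 0.676
5.72 [ 0.6397 -0.2406  0.1061] yaw -162.5 z [-0.031  0.004 -1.   ] F [-0.2 -0.2 -1.8] w 58.8 j [ -7.  34.   2.   0. -61.  25.]
[[0.6413717  0.01117118 0.006     ]]
```

```bash
python3 -m inch '[{"jaw":255,"x":0.17,"y":0.17,"z":-0.3,"ax":0,"ay":-0.18,"az":0},{"jaw":255,"x":0,"y":0,"z":-0.4,"ax":0,"ay":0,"az":0},{"jaw":255,"x":0,"y":0,"z":-0.3,"ax":0,"ay":0,"az":0},{"jaw":255,"x":0,"y":0,"z":0,"ax":0,"ay":0,"az":0}]'; python3 st.py
```

```text
time_s: 6.22
tcp_pos: [0.6494, -0.2266, 0.0432]
ee_rot: [[0.304, -0.953, -0.001], [-0.953, -0.304, 0.005], [-0.005, -0.001, -1.0]]
wrist_force: [1.0, -0.2, -1.8]
gripper_width: 0.68
6.22 [ 0.6494 -0.2266  0.0432] yaw -162.33 z [-0.001  0.005 -1.   ] F [ 1.  -0.2 -1.8] w 59.2 j [ -6.  37.  -1.  -0. -52.  24.]
```

```bash
python3 -m inch '[{"jaw":255,"x":0,"y":0,"z":-0.17,"ax":0,"ay":0,"az":0},{"jaw":255,"x":0,"y":0,"z":-0.07,"ax":0,"ay":0,"az":0}]'; python3 st.py
```

```text
time_s: 6.48
tcp_pos: [0.6506, -0.2262, 0.0296]
ee_rot: [[0.305, -0.952, 0.002], [-0.952, -0.305, 0.004], [-0.003, -0.003, -1.0]]
wrist_force: [-0.3, -0.2, -2.7]
gripper_width: 0.672
6.47 [ 0.6506 -0.2262  0.0296] yaw -162.25 z [ 0.002  0.004 -1.   ] F [-0.3 -0.2 -2.7] w 58.5 j [ -6.  38.  -2.  -0. -50.  24.]
```

```bash
python3 -m inch '[{"jaw":255,"x":0,"y":0,"z":-0.04,"ax":0,"ay":0,"az":0}]'; python3 st.py;python3 -m inch '[{"jaw":255,"x":0,"y":0,"z":-0.02,"ax":0,"ay":0,"az":0}]'; python3 st.py
```

```text
time_s: 6.6
tcp_pos: [0.651, -0.2263, 0.0274]
ee_rot: [[0.305, -0.952, 0.003], [-0.952, -0.305, 0.004], [-0.003, -0.004, -1.0]]
wrist_force: [0.9, 0.5, -2.1]
gripper_width: 0.678
6.6 [ 0.651  -0.2263  0.0274] yaw -162.25 z [ 0.003  0.004 -1.   ] F [ 0.9  0.5 -2.1] w 58.9 j [ -6.  38.  -2.  -0. -50.  24.]
time_s: 6.72
tcp_pos: [0.6511, -0.2264, 0.0264]
ee_rot: [[0.305, -0.952, 0.003], [-0.952, -0.305, 0.004], [-0.003, -0.004, -1.0]]
wrist_force: [1.3, -0.3, -2.0]
gripper_width: 0.677
6.72 [ 0.6511 -0.2264  0.0264] yaw -162.25 z [ 0.003  0.004 -1.   ] F [ 1.3 -0.3 -2. ] w 58.9 j [ -6.  38.  -2.  -0. -50.  24.]
```

```bash
for i in 1; do python3 -m inch '[{"jaw":255,"x":0,"y":0,"z":-0.02,"ax":0,"ay":0,"az":0}]' >/dev/null; python3 st.py;python3 -m inch '[{"jaw":255,"x":0,"y":0,"z":-0.02,"ax":0,"ay":0,"az":0}]'>/dev/null; python3 st.py; done
```

```text
6.85 [ 0.6513 -0.2266  0.026 ] yaw -162.25 z [ 0.004  0.004 -1.   ] F [-1.6  0.7  3. ] w 58.8 j [ -6.  38.  -2.  -0. -50.  24.]
6.97 [ 0.6514 -0.2267  0.026 ] yaw -162.24 z [ 0.004  0.003 -1.   ] F [-2.2  2.   5.6] w 58.4 j [ -6.  38.  -2.  -0. -50.  24.]
```

```bash
python3 -m inch '[{"jaw":0,"x":0,"y":0,"z":0,"ax":0,"ay":0,"az":0},{"jaw":0,"x":0,"y":0,"z":0,"ax":0,"ay":0,"az":0},{"jaw":0,"x":0,"y":0,"z":0,"ax":0,"ay":0,"az":0},{"jaw":0,"x":0,"y":0,"z":0.1,"ax":0,"ay":0,"az":0},{"jaw":0,"x":0,"y":0,"z":0.5,"ax":0,"ay":0,"az":0},{"jaw":0,"x":0,"y":0,"z":0.8,"ax":0,"ay":0,"az":0},{"jaw":0,"x":0,"y":0,"z":0.7,"ax":0,"ay":0,"az":0}]'; python3 st.py;  python3 - <<'E'
from h import *
im=capture('scene')[:,:,::-1];cv2.imwrite(f'pics/scene3.png',im)
crop(im,80,200,340,400,3,'pics/s3.png')
E
```

```text
time_s: 7.85
tcp_pos: [0.6498, -0.2267, 0.1518]
ee_rot: [[0.305, -0.952, -0.002], [-0.952, -0.305, 0.004], [-0.004, 0.001, -1.0]]
wrist_force: [0.1, -0.1, 0.7]
gripper_width: 1.0
7.85 [ 0.6498 -0.2267  0.1518] yaw -162.25 z [-0.002  0.004 -1.   ] F [ 0.1 -0.1  0.7] w 87.0 j [ -6.  31.   5.  -0. -64.  24.]
```

View pics/s3.png

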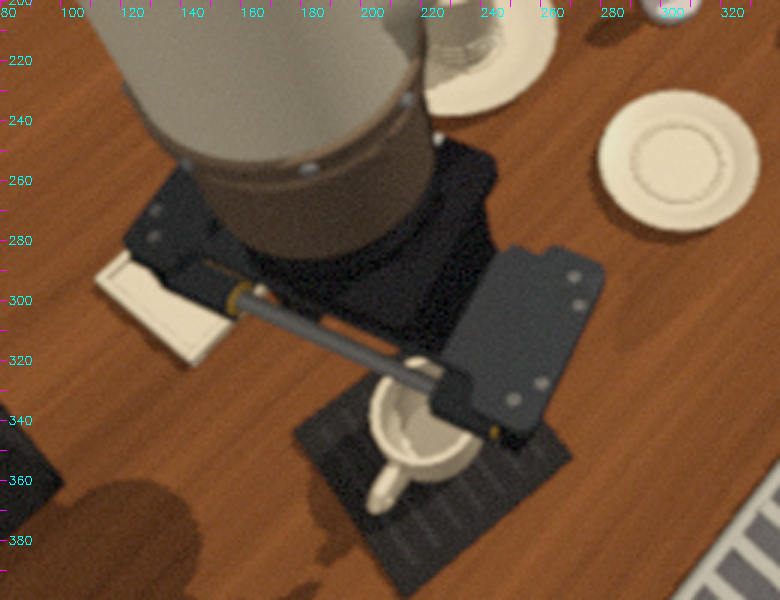

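The cup stands upright on the mat, with its rim at about (222,337) in scene pixels. The jug is next.

```bash
python3 -m inch '[{"jaw":0,"x":-0.3,"y":0.05,"z":0,"ax":0,"ay":0,"az":-0.9},{"jaw":0,"x":-0.6,"y":0.12,"z":0,"ax":0,"ay":0,"az":-0.95},{"jaw":0,"x":-0.6,"y":0.12,"z":0,"ax":0,"ay":0,"az":-0.95},{"jaw":0,"x":-0.6,"y":0.12,"z":0,"ax":0,"ay":0,"az":-0.95},{"jaw":0,"x":-0.6,"y":0.12,"z":0,"ax":0,"ay":0,"az":-0.9},{"jaw":0,"x":-0.5,"y":0.07,"z":0,"ax":0,"ay":0,"az":0},{"jaw":0,"x":0,"y":0,"z":0,"ax":0,"ay":0,"az":0}]'; python3 st.py;  python3 - <<'E'
from h import *
im=capture('wrist')[:,:,::-1];cv2.imwrite(f'pics/w4.png',im)
cv2.imwrite('pics/w4b.png',cv2.resize(im,(800,600)))
E
```

```text
time_s: 8.78
tcp_pos: [0.4572, -0.1914, 0.1637]
ee_rot: [[-0.504, -0.864, 0.016], [-0.864, 0.504, -0.013], [0.003, -0.02, -1.0]]
wrist_force: [-0.5, -0.4, 0.4]
gripper_width: 0.997
8.78 [ 0.4572 -0.1914  0.1637] yaw 149.76 z [ 0.016 -0.013 -1.   ] F [-0.5 -0.4  0.4] w 86.7 j [ -3.  12. -23.   1. -54. -27.]
```

View pics/w4b.png

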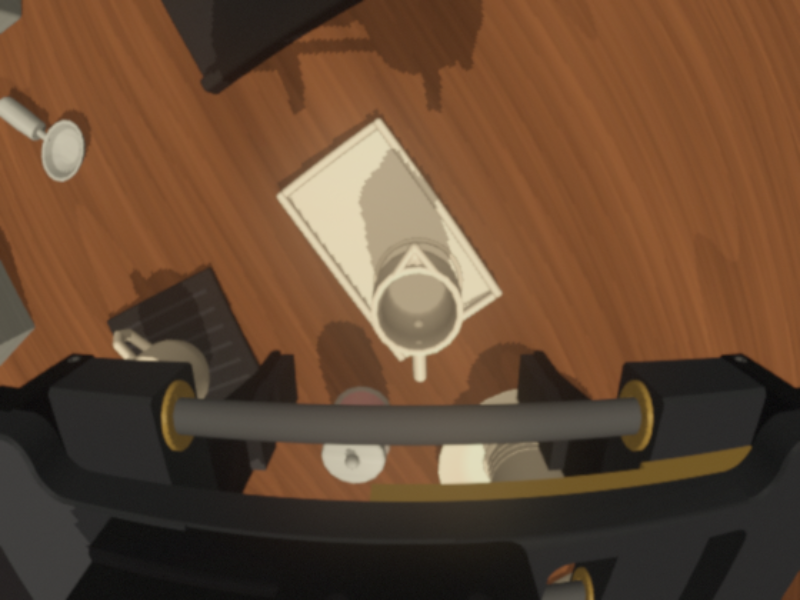

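Run:
```python
from h import *
q=lambda x,y:(x/1.42857,y/1.42857)
X=wun([q(371,308),q(463,305),q(416,267),q(417,356)],.078);print(X.round(4),X.mean(0).round(4))
```

```text
[[ 0.4764 -0.2043  0.078 ]
 [ 0.4311 -0.1803  0.078 ]
 [ 0.4431 -0.2119  0.078 ]
 [ 0.4685 -0.1665  0.078 ]] [ 0.4547 -0.1907  0.078 ]
```

```bash
python3 -m inch '[{"jaw":0,"x":-0.05,"y":0.01,"z":-0.4,"ax":0.07,"ay":0.09,"az":0.05},{"jaw":0,"x":0,"y":0,"z":-0.6,"ax":0,"ay":0,"az":0},{"jaw":0,"x":0,"y":0,"z":-0.4,"ax":0,"ay":0,"az":0},{"jaw":0,"x":0,"y":0,"z":0,"ax":0,"ay":0,"az":0}]'>/dev/null; python3 st.py
```

```text
9.32 [ 0.458  -0.1914  0.0744] yaw 150.32 z [ 0.  0. -1.] F [0.5 0.5 0.2] w 87.2 j [ -4.  19. -29.  -0. -42. -26.]
```

```bash
python3 -m inch '[{"jaw":0,"x":-0.06,"y":0.01,"z":-0.3,"ax":0,"ay":0,"az":0.05},{"jaw":0,"x":0,"y":0,"z":-0.4,"ax":0,"ay":0,"az":0},{"jaw":0,"x":0,"y":0,"z":-0.15,"ax":0,"ay":0,"az":0},{"jaw":0,"x":0,"y":0,"z":0,"ax":0,"ay":0,"az":0}]'>/dev/null; python3 st.py
```

```text
9.82 [ 0.4581 -0.1915  0.0227] yaw 150.92 z [ 0.003 -0.    -1.   ] F [-0.3 -0.5  0.1] w 86.7 j [ -4.  24. -31.   0. -34. -25.]
```

```bash
python3 -m inch '[{"jaw":0,"x":-0.06,"y":0.01,"z":0,"ax":0,"ay":0,"az":0},{"jaw":255,"x":0,"y":0,"z":0,"ax":0,"ay":0,"az":0},{"jaw":255,"x":0,"y":0,"z":0,"ax":0,"ay":0,"az":0},{"jaw":255,"x":0,"y":0,"z":0,"ax":0,"ay":0,"az":0},{"jaw":255,"x":0,"y":0,"z":0,"ax":0,"ay":0,"az":0},{"jaw":255,"x":0,"y":0,"z":0,"ax":0,"ay":0,"az":0}]'>/dev/null; python3 st.py
python3 -m inch '[{"jaw":255,"x":0,"y":0,"z":0.15,"ax":0,"ay":0,"az":0},{"jaw":255,"x":0,"y":0,"z":0.4,"ax":0,"ay":0,"az":0},{"jaw":255,"x":0,"y":0,"z":0.5,"ax":0,"ay":0,"az":0},{"jaw":255,"x":0,"y":0,"z":0.6,"ax":0,"ay":0,"az":0},{"jaw":255,"x":0,"y":0,"z":0.3,"ax":0,"ay":0,"az":0},{"jaw":255,"x":0,"y":0,"z":0,"ax":0,"ay":0,"az":0}]'>/dev/null; python3 st.py
```

```text
10.57 [ 0.456  -0.1911  0.0252] yaw 150.94 z [ 0.008 -0.001 -1.   ] F [ 0.7 -0.8 -0. ] w 53.5 j [ -4.  24. -32.   0. -34. -25.]
11.32 [ 0.4543 -0.1908  0.1468] yaw 150.91 z [ 0.006 -0.    -1.   ] F [-0.9 -0.4 -1.6] w 53.4 j [ -4.  13. -24.  -0. -52. -25.]
```

```bash
python3 -m inch '[{"jaw":255,"x":0.3,"y":0.3,"z":0,"ax":0,"ay":0.03,"az":0},{"jaw":255,"x":0.6,"y":0.65,"z":0,"ax":0,"ay":0,"az":0},{"jaw":255,"x":0.6,"y":0.65,"z":0,"ax":0,"ay":0,"az":0},{"jaw":255,"x":0.6,"y":0.65,"z":0,"ax":0,"ay":0,"az":0},{"jaw":255,"x":0.6,"y":0.65,"z":0,"ax":0,"ay":0,"az":0},{"jaw":255,"x":0.3,"y":0.3,"z":0,"ax":0,"ay":0,"az":0},{"jaw":255,"x":0,"y":0,"z":0,"ax":0,"ay":0,"az":0}]'>/dev/null; python3 st.py
python3 - <<'E'
from h import *
im=capture('scene')[:,:,::-1];cv2.imwrite(f'pics/scene5.png',im)
crop(im,200,120,400,290,4,'pics/s5.png')
E
```

```text
12.2 [0.6332 0.0077 0.1375] yaw 150.67 z [-0.015 -0.    -1.   ] F [-0.1  0.4 -1.4] w 53.8 j [ 15.  27.  -4.  -0. -60. -44.]
```

View pics/s5.png

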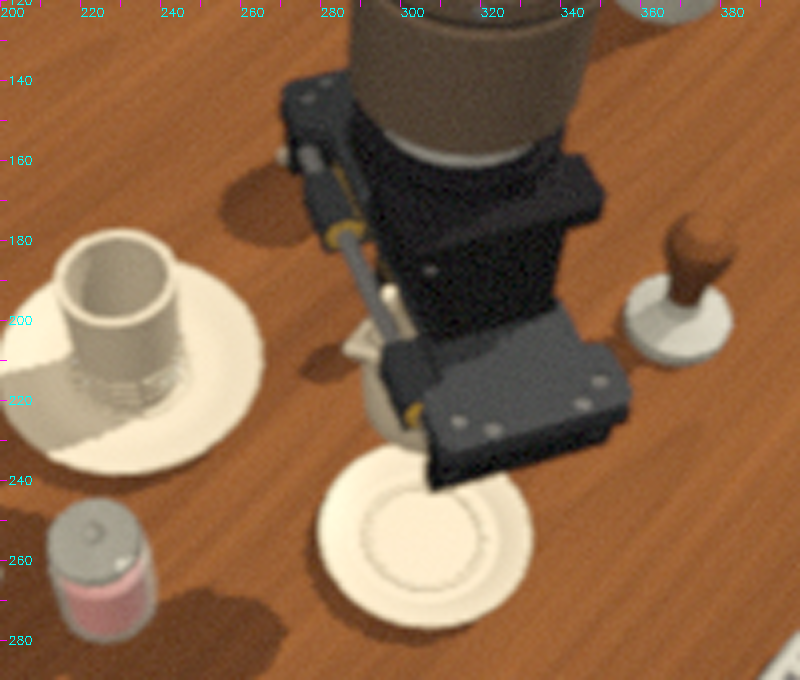

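```bash
python3 -m inch '[{"jaw":255,"x":0.11,"y":0.06,"z":-0.4,"ax":0,"ay":-0.09,"az":0},{"jaw":255,"x":0,"y":0,"z":-0.6,"ax":0,"ay":0,"az":0},{"jaw":255,"x":0,"y":0,"z":-0.4,"ax":0,"ay":0,"az":0},{"jaw":255,"x":0,"y":0,"z":-0.1,"ax":0,"ay":0,"az":0}]'>/dev/null; python3 st.py
```

```text
12.75 [0.6347 0.0068 0.044 ] yaw 150.39 z [-0.004 -0.001 -1.   ] F [-0.1  0.6 -1.5] w 53.5 j [ 15.  33. -10.  -0. -48. -45.]
```

```bash
python3 -m inch '[{"jaw":255,"x":0.08,"y":0.07,"z":-0.1,"ax":0,"ay":-0.02,"az":0},{"jaw":255,"x":0,"y":0,"z":-0.06,"ax":0,"ay":0,"az":0},{"jaw":255,"x":0,"y":0,"z":-0.06,"ax":0,"ay":0,"az":0}]'>/dev/null; python3 st.py
```

```text
13.12 [0.6405 0.0105 0.0322] yaw 150.35 z [ 0.003 -0.001 -1.   ] F [ 0.9 -0.  -1.4] w 53.6 j [ 15.  34. -10.   0. -46. -45.]
```

```bash
python3 -m inch '[{"jaw":255,"x":-0.01,"y":0.01,"z":-0.06,"ax":0,"ay":0,"az":0}]'>/dev/null; python3 st.py; python3 -m inch '[{"jaw":255,"x":-0.01,"y":0,"z":-0.04,"ax":0,"ay":0,"az":0}]'>/dev/null; python3 st.py; python3 -m inch '[{"jaw":255,"x":-0.01,"y":0,"z":-0.02,"ax":0,"ay":0,"az":0}]'>/dev/null; python3 st.py
```

```text
13.25 [0.6403 0.0112 0.029 ] yaw 150.35 z [ 0.004 -0.001 -1.   ] F [ 0.1 -0.6 -1.7] w 53.5 j [ 15.  34. -10.   0. -46. -45.]
13.38 [0.6398 0.0113 0.0267] yaw 150.36 z [ 0.004 -0.    -1.   ] F [ 0.  -0.8 -1.8] w 53.8 j [ 16.  34. -10.   0. -45. -45.]
13.5 [0.6391 0.0113 0.0255] yaw 150.36 z [ 0.004 -0.    -1.   ] F [-0.3  0.4 -0.9] w 53.3 j [ 16.  34. -10.   0. -45. -45.]
```

```bash
python3 -m inch '[{"jaw":255,"x":0.01,"y":0,"z":-0.03,"ax":0,"ay":0,"az":0}]'>/dev/null; python3 st.py; python3 -m inch '[{"jaw":0,"x":0,"y":0,"z":0,"ax":0,"ay":0,"az":0},{"jaw":0,"x":0,"y":0,"z":0,"ax":0,"ay":0,"az":0},{"jaw":0,"x":0,"y":0,"z":0,"ax":0,"ay":0,"az":0},{"jaw":0,"x":0,"y":0,"z":0.1,"ax":0,"ay":0,"az":0},{"jaw":0,"x":0,"y":0,"z":0.5,"ax":0,"ay":0,"az":0},{"jaw":0,"x":0,"y":0,"z":0.8,"ax":0,"ay":0,"az":0},{"jaw":0,"x":0,"y":0,"z":0.8,"ax":0,"ay":0,"az":0}]'>/dev/null; python3 st.py
```

```text
13.62 [0.6392 0.0113 0.0252] yaw 150.4 z [ 0.003 -0.001 -1.   ] F [-7.4  1.5 14.1] w 53.7 j [ 16.  34. -10.   0. -45. -45.]
14.5 [0.6372 0.0107 0.1576] yaw 150.4 z [-0.004 -0.003 -1.   ] F [ 0.8  0.9 -0.1] w 86.9 j [ 16.  26.  -3.   0. -61. -45.]
```

```bash
python3 -m inch '[{"jaw":0,"x":0.04,"y":-0.4,"z":0,"ax":0,"ay":0,"az":0.95},{"jaw":0,"x":0.04,"y":-0.7,"z":0,"ax":0,"ay":0,"az":0.95},{"jaw":0,"x":0.04,"y":-0.7,"z":0,"ax":0,"ay":0,"az":0.95},{"jaw":0,"x":0.04,"y":-0.7,"z":0,"ax":0,"ay":0,"az":0.95},{"jaw":0,"x":0.04,"y":-0.7,"z":0,"ax":0,"ay":0,"az":0.95},{"jaw":0,"x":0.04,"y":-0.6,"z":0,"ax":0,"ay":0,"az":0},{"jaw":0,"x":0,"y":-0.15,"z":0,"ax":0,"ay":0,"az":0},{"jaw":0,"x":0,"y":0,"z":0,"ax":0,"ay":0,"az":0}]'>/dev/null; python3 st.py
python3 - <<'E'
from h import *
im=capture('scene')[:,:,::-1];cv2.imwrite(f'pics/scene6.png',im)
crop(im,120,180,360,380,3,'pics/s6.png')
im=capture('wrist')[:,:,::-1];cv2.imwrite('pics/w6.png',cv2.resize(im,(800,600)))
E
```

```text
15.5 [ 0.6549 -0.2323  0.1671] yaw -160.31 z [ 0.012  0.004 -1.   ] F [-0.7  0.5 -0.6] w 87.1 j [ -6.  31.   7.  -0. -65.  26.]
```

View pics/s6.png

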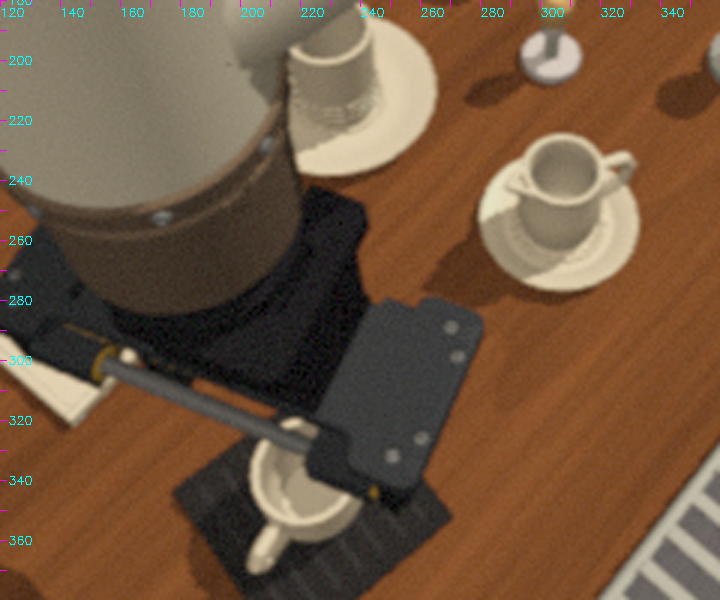

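View pics/w6.png

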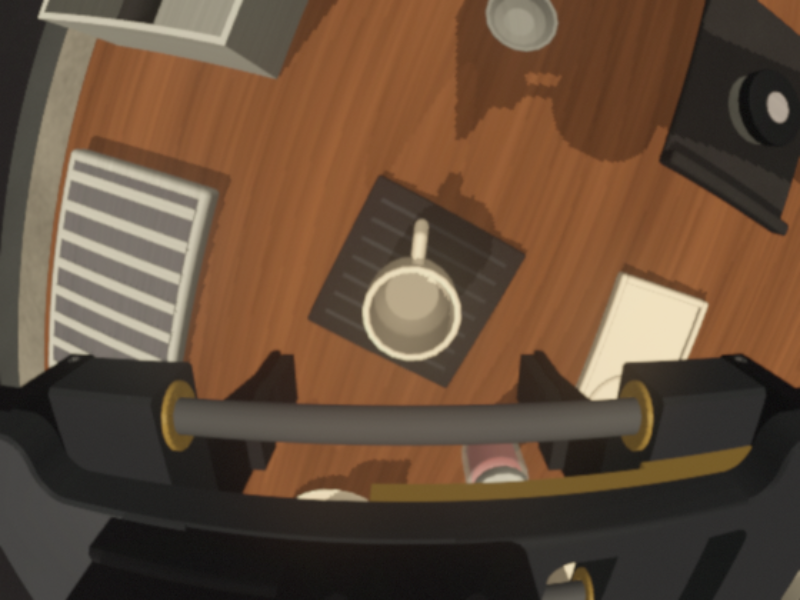

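```bash
python3 - <<'E'
from h import *
q=lambda x,y:(x/1.42857,y/1.42857)
X=wun([q(362,312),q(462,313),q(411,266),q(412,361)],.062);print(X.round(4),X.mean(0).round(4))
E
python3 -m inch '[{"jaw":0,"x":-0.06,"y":0.1,"z":-0.5,"ax":-0.02,"ay":0.07,"az":-0.19},{"jaw":0,"x":0,"y":0,"z":-0.7,"ax":0,"ay":0,"az":0},{"jaw":0,"x":0,"y":0,"z":-0.4,"ax":0,"ay":0,"az":0},{"jaw":0,"x":0,"y":0,"z":0,"ax":0,"ay":0,"az":0}]'>/dev/null; python3 st.py
```

```text
[[ 0.6801 -0.2157  0.062 ]
 [ 0.6232 -0.2358  0.062 ]
 [ 0.6619 -0.2523  0.062 ]
 [ 0.6408 -0.196   0.062 ]] [ 0.6515 -0.2249  0.062 ]
16.1 [ 0.6527 -0.2193  0.0713] yaw -161.77 z [ 0.003  0.    -1.   ] F [ 0.7 -0.4  0.2] w 87.0 j [ -5.  35.  -0.  -0. -54.  23.]
```

Cup at (.6515, -.225), which agrees with where it was released. Descending to z 0.026.

```bash
python3 -m inch '[{"jaw":0,"x":-0.02,"y":-0.1,"z":-0.3,"ax":0,"ay":0,"az":-0.05},{"jaw":0,"x":0,"y":0,"z":-0.35,"ax":0,"ay":0,"az":0},{"jaw":0,"x":0,"y":0,"z":-0.08,"ax":0,"ay":0,"az":0},{"jaw":0,"x":0,"y":0,"z":0,"ax":0,"ay":0,"az":0}]'>/dev/null; python3 st.py
```

```text
16.6 [ 0.6541 -0.2249  0.0293] yaw -162.18 z [ 0.01  -0.001 -1.   ] F [-0.4  0.5 -0.3] w 86.7 j [ -6.  38.  -2.   0. -49.  23.]
```

```bash
python3 -m inch '[{"jaw":0,"x":-0.05,"y":-0.01,"z":-0.05,"ax":0,"ay":0.05,"az":0},{"jaw":255,"x":0,"y":0,"z":0,"ax":0,"ay":0,"az":0},{"jaw":255,"x":0,"y":0,"z":0,"ax":0,"ay":0,"az":0},{"jaw":255,"x":0,"y":0,"z":0,"ax":0,"ay":0,"az":0},{"jaw":255,"x":0,"y":0,"z":0,"ax":0,"ay":0,"az":0},{"jaw":255,"x":0,"y":0,"z":0,"ax":0,"ay":0,"az":0}]'>/dev/null; python3 st.py
python3 -m inch '[{"jaw":255,"x":0,"y":0,"z":0.15,"ax":0,"ay":0,"az":0},{"jaw":255,"x":0,"y":0,"z":0.4,"ax":0,"ay":0,"az":0},{"jaw":255,"x":0,"y":0,"z":0.5,"ax":0,"ay":0,"az":0},{"jaw":255,"x":0,"y":0,"z":0.6,"ax":0,"ay":0,"az":0},{"jaw":255,"x":0,"y":0,"z":0.3,"ax":0,"ay":0,"az":0},{"jaw":255,"x":0,"y":0,"z":0,"ax":0,"ay":0,"az":0}]'>/dev/null; python3 st.py
```

```text
17.35 [ 0.6522 -0.226   0.0288] yaw -162.19 z [ 0.005 -0.002 -1.   ] F [-0.4 -0.2 -0.2] w 58.8 j [ -6.  38.  -2.   0. -50.  23.]
18.1 [ 0.6501 -0.2253  0.1489] yaw -162.23 z [ 0.001 -0.001 -1.   ] F [ 1.3 -0.4 -1.9] w 58.8 j [ -6.  31.   4.   0. -63.  23.]
```

Run:
```python
from h import *
im=capture('top')[:,:,::-1];cv2.imwrite('pics/top7.png',im)
crop(im,250,120,470,300,3,'pics/t7.png')
```

```text
(no output)
```

View pics/t7.png

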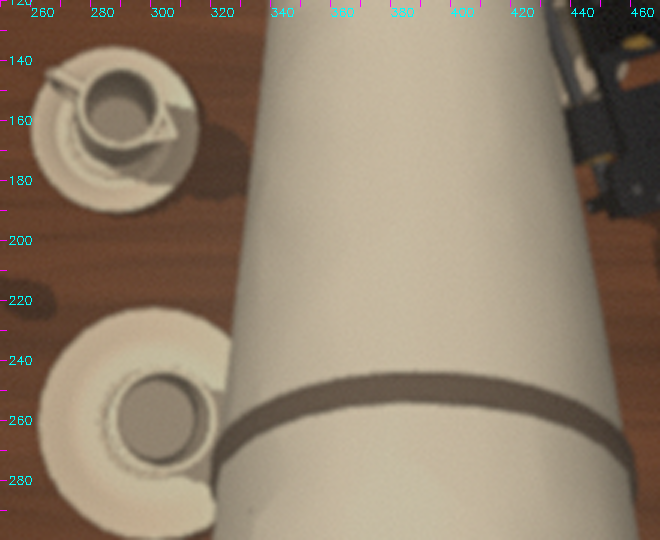

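```bash
python3 -m inch '[{"jaw":255,"x":-0.3,"y":0.05,"z":0,"ax":0,"ay":0,"az":0},{"jaw":255,"x":-0.6,"y":0.1,"z":0,"ax":0,"ay":0,"az":0},{"jaw":255,"x":-0.6,"y":0.1,"z":0,"ax":0,"ay":0,"az":0},{"jaw":255,"x":-0.6,"y":0.1,"z":0,"ax":0,"ay":0,"az":0},{"jaw":255,"x":-0.6,"y":0.1,"z":0,"ax":0,"ay":0,"az":0},{"jaw":255,"x":-0.4,"y":0.07,"z":0,"ax":0,"ay":0,"az":0},{"jaw":255,"x":0,"y":0,"z":0,"ax":0,"ay":0,"az":0}]'>/dev/null; python3 st.py
python3 - <<'E'
from h import *
im=capture('scene')[:,:,::-1];cv2.imwrite(f'pics/scene8.png',im)
crop(im,90,180,290,340,4,'pics/s8.png')
im=capture('wrist')[:,:,::-1];cv2.imwrite('pics/w8.png',cv2.resize(im,(800,600)))
E
```

```text
19.02 [ 0.4512 -0.1914  0.1371] yaw -162.34 z [-0.02   0.004 -1.   ] F [ 0.6  0.  -1.5] w 58.9 j [ -4.  14. -24.  -0. -52.  22.]
```

View pics/s8.png

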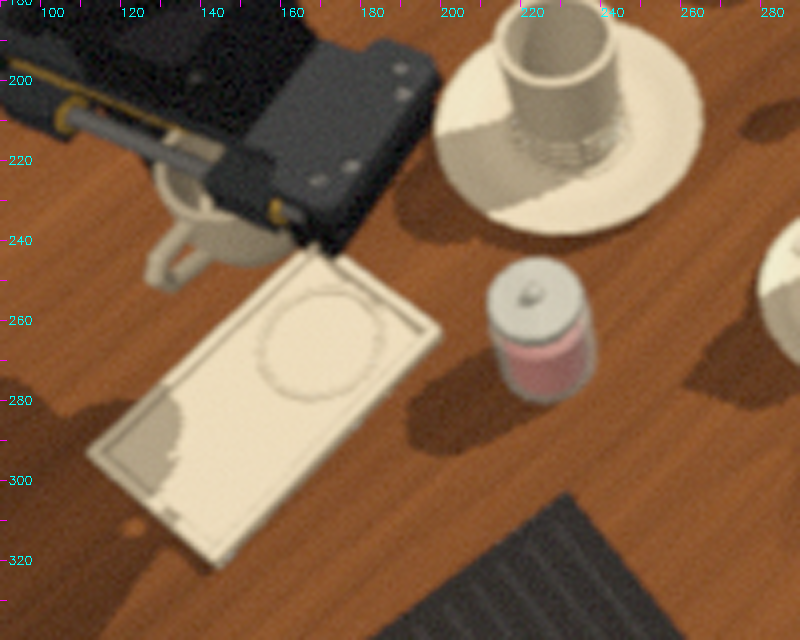

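View pics/w8.png

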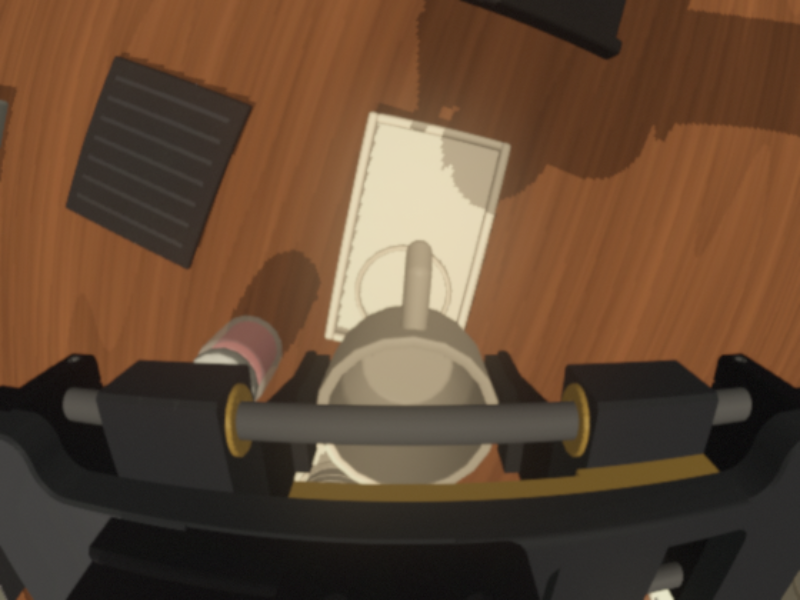

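Run:
```python
from fit import *
print(fitc((154.3,186.3,251.8,280.5),.030,.006,'scene'))
q=lambda x,y:(x/1.42857,y/1.42857)
X=wun([q(356,287),q(452,290)],.006);print(X.round(4),X.mean(0).round(4))
```

```text
(array([ 0.45461165, -0.1893853 ]), array([ 0.8, -0.8,  1. , -0.8]))
[[ 0.4842 -0.1841  0.006 ]
 [ 0.4238 -0.201   0.006 ]] [ 0.454  -0.1925  0.006 ]
```

```bash
python3 -m inch '[{"jaw":255,"x":0.04,"y":0,"z":-0.4,"ax":-0.02,"ay":-0.11,"az":0},{"jaw":255,"x":0,"y":0,"z":-0.6,"ax":0,"ay":0,"az":0},{"jaw":255,"x":0,"y":0,"z":-0.4,"ax":0,"ay":0,"az":0},{"jaw":255,"x":0,"y":0,"z":0,"ax":0,"ay":0,"az":0}]'>/dev/null; python3 st.py
```

```text
19.62 [ 0.4618 -0.1926  0.0508] yaw -162.24 z [ 0.007 -0.001 -1.   ] F [-0.6  0.1 -1.6] w 58.7 j [ -4.  22. -30.   0. -38.  22.]
```

```bash
python3 -m inch '[{"jaw":255,"x":0,"y":0,"z":-0.06,"ax":0,"ay":0,"az":0}]'>/dev/null; python3 st.py
```

```text
19.75 [ 0.4635 -0.1929  0.0477] yaw -162.21 z [ 0.008 -0.002 -1.   ] F [ 0.2  0.3 -2.4] w 58.8 j [ -4.  22. -30.   0. -38.  22.]
```

```bash
python3 -m inch '[{"jaw":255,"x":-0.17,"y":0.02,"z":-0.06,"ax":0.01,"ay":0.04,"az":0},{"jaw":255,"x":-0.02,"y":0,"z":-0.08,"ax":0,"ay":0,"az":0}]'>/dev/null; python3 st.py
```

```text
20.0 [ 0.4527 -0.1918  0.0402] yaw -162.2 z [ 0.004 -0.    -1.   ] F [ 0.6  0.4 -1.2] w 58.6 j [ -4.  22. -31.   0. -37.  22.]
```

```bash
python3 -m inch '[{"jaw":255,"x":0.01,"y":0,"z":-0.08,"ax":0,"ay":0.03,"az":0},{"jaw":255,"x":0,"y":0,"z":-0.06,"ax":0,"ay":0,"az":0}]'>/dev/null; python3 st.py; python3 -m inch '[{"jaw":255,"x":0,"y":0,"z":-0.04,"ax":0,"ay":0,"az":0}]'>/dev/null; python3 st.py
```

```text
20.25 [ 0.4538 -0.1918  0.0321] yaw -162.19 z [ 0.    -0.001 -1.   ] F [ 0.   0.3 -1.3] w 58.8 j [ -4.  23. -31.   0. -36.  22.]
20.38 [ 0.4539 -0.1918  0.0295] yaw -162.19 z [ 0.001 -0.001 -1.   ] F [ 0.2 -0.6 -1.5] w 58.7 j [ -4.  23. -32.   0. -35.  22.]
```

```bash
python3 -m inch '[{"jaw":255,"x":0,"y":0,"z":-0.015,"ax":0,"ay":0,"az":0}]'>/dev/null; python3 st.py; python3 -m inch '[{"jaw":255,"x":0,"y":0,"z":-0.01,"ax":0,"ay":0,"az":0}]'>/dev/null; python3 st.py
```

```text
20.5 [ 0.4538 -0.1918  0.0287] yaw -162.17 z [-0.    -0.001 -1.   ] F [-1.3  2.1  6. ] w 59.0 j [ -4.  23. -32.   0. -35.  22.]
20.62 [ 0.4538 -0.1919  0.0287] yaw -162.15 z [-0.    -0.001 -1.   ] F [-2.5  1.7  7. ] w 59.1 j [ -4.  23. -32.   0. -35.  22.]
```

```bash
python3 -m inch '[{"jaw":0,"x":0,"y":0,"z":0,"ax":0,"ay":0,"az":0},{"jaw":0,"x":0,"y":0,"z":0,"ax":0,"ay":0,"az":0},{"jaw":0,"x":0,"y":0,"z":0,"ax":0,"ay":0,"az":0},{"jaw":0,"x":0,"y":0,"z":0.1,"ax":0,"ay":0,"az":0},{"jaw":0,"x":0,"y":0,"z":0.5,"ax":0,"ay":0,"az":0},{"jaw":0,"x":0,"y":0,"z":0.8,"ax":0,"ay":0,"az":0},{"jaw":0,"x":0,"y":0,"z":0.7,"ax":0,"ay":0,"az":0},{"jaw":0,"x":0,"y":0,"z":0,"ax":0,"ay":0,"az":0}]'>/dev/null; python3 st.py
python3 -m inch '[{"jaw":0,"x":0,"y":0.4,"z":0,"ax":0,"ay":0,"az":-0.9},{"jaw":0,"x":0,"y":0.7,"z":0,"ax":0,"ay":0,"az":-0.9},{"jaw":0,"x":0,"y":0.7,"z":0,"ax":0,"ay":0,"az":0},{"jaw":0,"x":0,"y":0.7,"z":0,"ax":0,"ay":0,"az":0},{"jaw":0,"x":0,"y":0.3,"z":0,"ax":0,"ay":0,"az":0},{"jaw":0,"x":0,"y":0.1,"z":0,"ax":0,"ay":0,"az":0},{"jaw":0,"x":0,"y":0,"z":0,"ax":0,"ay":0,"az":0}]'>/dev/null; python3 st.py
python3 - <<'E'
from h import *
im=capture('scene')[:,:,::-1];cv2.imwrite(f'pics/scene9.png',im)
crop(im,90,100,360,340,3,'pics/s9.png')
im=capture('wrist')[:,:,::-1];cv2.imwrite('pics/w9.png',cv2.resize(im,(800,600)))
E
```

```text
21.62 [ 0.4546 -0.1923  0.1601] yaw -162.12 z [ 0.003 -0.002 -1.   ] F [-0.1 -0.2 -0.7] w 87.0 j [ -4.  13. -23.   0. -54.  22.]
22.5 [ 0.4509 -0.014   0.1566] yaw 179.08 z [-0.004 -0.003 -1.   ] F [ 0.3 -0.6 -0. ] w 87.0 j [ 19.   9. -28.   0. -53. -20.]
```

View pics/s9.png

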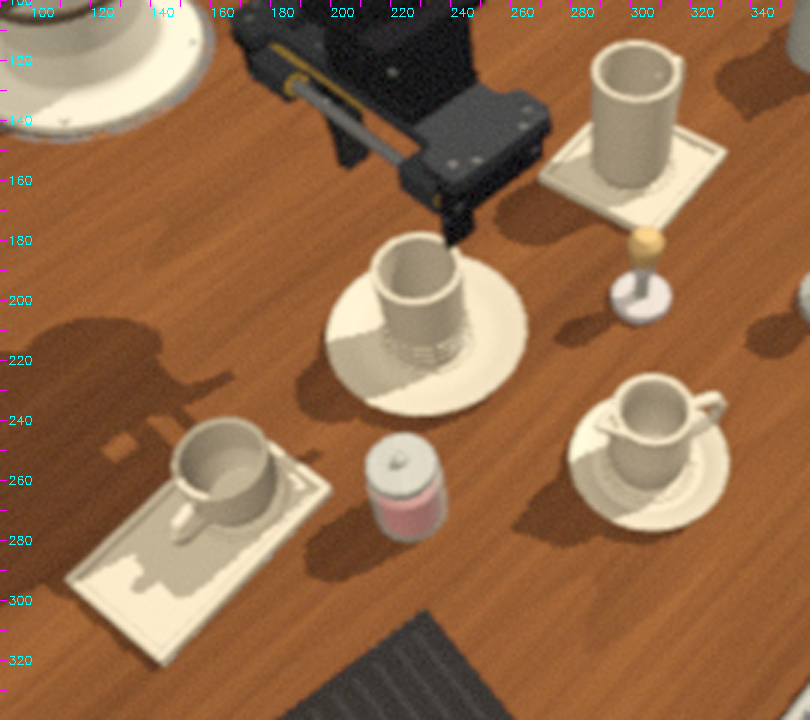

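View pics/w9.png

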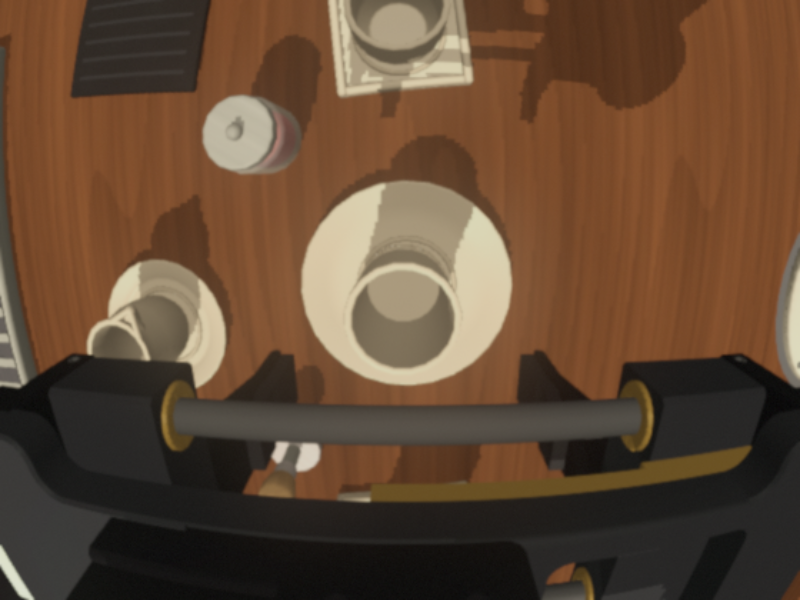

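Run:
```python
from fit import *
q=lambda x,y:(x/1.42857,y/1.42857)
X=wun([q(344,318),q(462,318),q(403,263),q(403,377)],.09);print(X.round(4),X.mean(0).round(4))
X=wun([q(302,282),q(512,282),q(406,181),q(405,385)],.014);print(X.round(4),X.mean(0).round(4))
```

```text
[[ 0.4835 -0.0176  0.09  ]
 [ 0.4223 -0.0165  0.09  ]
 [ 0.4524 -0.046   0.09  ]
 [ 0.4535  0.0164  0.09  ]] [ 0.4529 -0.0159  0.09  ]
[[ 0.5222 -0.0199  0.014 ]
 [ 0.3784 -0.0174  0.014 ]
 [ 0.4499 -0.0859  0.014 ]
 [ 0.4531  0.0581  0.014 ]] [ 0.4509 -0.0163  0.014 ]
```

```bash
python3 -m inch '[{"jaw":0,"x":0.03,"y":-0.05,"z":-0.4,"ax":0,"ay":-0.02,"az":0.09},{"jaw":0,"x":0,"y":0,"z":-0.5,"ax":0,"ay":0,"az":0},{"jaw":0,"x":0,"y":0,"z":-0.3,"ax":0,"ay":0,"az":0},{"jaw":0,"x":0,"y":0,"z":0,"ax":0,"ay":0,"az":0}]'>/dev/null; python3 st.py
```

```text
23.1 [ 0.4533 -0.0208  0.0833] yaw 179.63 z [ 0.001 -0.003 -1.   ] F [ 0.6 -0.4  0.5] w 87.0 j [ 18.  15. -34.   0. -41. -19.]
```

```bash
python3 -m inch '[{"jaw":0,"x":0,"y":0.06,"z":-0.4,"ax":0,"ay":0,"az":0},{"jaw":0,"x":-0.02,"y":0,"z":-0.25,"ax":0,"ay":0,"az":0},{"jaw":0,"x":-0.02,"y":0,"z":-0.05,"ax":0,"ay":0,"az":0}]'>/dev/null; python3 st.py
```

```text
23.48 [ 0.4535 -0.0181  0.043 ] yaw 179.52 z [ 0.007 -0.002 -1.   ] F [ 0.1 -0.3 -0.1] w 87.0 j [ 19.  19. -37.   0. -34. -19.]
```

```bash
python3 -m inch '[{"jaw":255,"x":-0.03,"y":0.02,"z":-0.05,"ax":0,"ay":0.03,"az":0},{"jaw":255,"x":0,"y":0,"z":0,"ax":0,"ay":0,"az":0},{"jaw":255,"x":0,"y":0,"z":0,"ax":0,"ay":0,"az":0},{"jaw":255,"x":0,"y":0,"z":0,"ax":0,"ay":0,"az":0},{"jaw":255,"x":0,"y":0,"z":0,"ax":0,"ay":0,"az":0}]'>/dev/null; python3 st.py
python3 -m inch '[{"jaw":255,"x":0,"y":0,"z":0.15,"ax":0,"ay":0,"az":0},{"jaw":255,"x":0,"y":0,"z":0.4,"ax":0,"ay":0,"az":0},{"jaw":255,"x":0,"y":0,"z":0.5,"ax":0,"ay":0,"az":0},{"jaw":255,"x":0,"y":0,"z":0.6,"ax":0,"ay":0,"az":0},{"jaw":255,"x":0,"y":0,"z":0.4,"ax":0,"ay":0,"az":0},{"jaw":255,"x":0,"y":0,"z":0,"ax":0,"ay":0,"az":0}]'>/dev/null; python3 st.py
```

```text
24.1 [ 0.4529 -0.0168  0.0419] yaw 179.49 z [ 0.005 -0.001 -1.   ] F [ 0.9  0.6 -1.5] w 61.0 j [ 19.  19. -37.   0. -34. -19.]
24.85 [ 0.4509 -0.0172  0.1701] yaw 179.47 z [ 0.004 -0.001 -1.   ] F [ 0.3 -0.  -2.9] w 60.7 j [ 19.   8. -28.   0. -54. -19.]
```

```bash
python3 -m inch '[{"jaw":255,"x":0.3,"y":-0.3,"z":0,"ax":0,"ay":0,"az":0},{"jaw":255,"x":0.6,"y":-0.65,"z":0,"ax":0,"ay":0,"az":0},{"jaw":255,"x":0.6,"y":-0.65,"z":0,"ax":0,"ay":0,"az":0},{"jaw":255,"x":0.6,"y":-0.65,"z":0,"ax":0,"ay":0,"az":0},{"jaw":255,"x":0.6,"y":-0.65,"z":0,"ax":0,"ay":0,"az":0},{"jaw":255,"x":0.5,"y":-0.5,"z":0,"ax":0,"ay":0,"az":0},{"jaw":255,"x":0,"y":0,"z":0,"ax":0,"ay":0,"az":0},{"jaw":255,"x":0,"y":0,"z":0,"ax":0,"ay":0,"az":0}]'>/dev/null; python3 st.py
python3 - <<'E'
from h import *
im=capture('scene')[:,:,::-1];cv2.imwrite(f'pics/scene10.png',im)
crop(im,90,150,330,350,3,'pics/s10.png')
E
```

```text
25.85 [ 0.6406 -0.2266  0.1549] yaw 179.48 z [-0.018  0.005 -1.   ] F [-0.4  0.4 -1.9] w 60.8 j [ -6.  31.   5.  -0. -65.   6.]
```

View pics/s10.png

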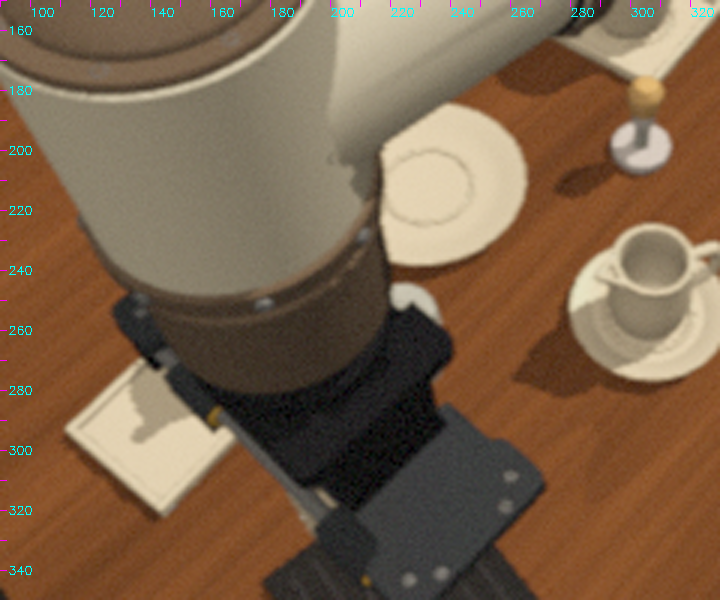

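```bash
python3 -m inch '[{"jaw":255,"x":0.15,"y":-0.05,"z":-0.4,"ax":-0.02,"ay":-0.1,"az":0},{"jaw":255,"x":0,"y":0,"z":-0.6,"ax":0,"ay":0,"az":0},{"jaw":255,"x":0,"y":0,"z":-0.4,"ax":0,"ay":0,"az":0},{"jaw":255,"x":0,"y":0,"z":-0.1,"ax":0,"ay":0,"az":0}]'>/dev/null; python3 st.py
```

```text
26.4 [ 0.6475 -0.2253  0.0647] yaw 179.76 z [ 0.001  0.002 -1.   ] F [ 0.2 -0.1 -2.6] w 60.8 j [ -6.  35.  -1.  -0. -54.   6.]
```

```bash
python3 -m inch '[{"jaw":255,"x":0,"y":0,"z":-0.06,"ax":0,"ay":0,"az":0}]'>/dev/null; python3 st.py
```

```text
26.52 [ 0.6477 -0.2247  0.0618] yaw 179.82 z [ 0.002  0.002 -1.   ] F [ 0.3  0.5 -1.5] w 60.3 j [ -6.  36.  -1.  -0. -53.   6.]
```

```bash
python3 -m inch '[{"jaw":255,"x":0,"y":-0.05,"z":-0.12,"ax":0,"ay":0,"az":0},{"jaw":255,"x":0,"y":0,"z":-0.1,"ax":0,"ay":0,"az":0},{"jaw":255,"x":0,"y":0,"z":-0.04,"ax":0,"ay":0,"az":0}]'>/dev/null; python3 st.py;python3 -m inch '[{"jaw":255,"x":0,"y":0,"z":-0.02,"ax":0,"ay":0,"az":0}]'>/dev/null; python3 st.py
```

```text
26.9 [ 0.649  -0.2278  0.0479] yaw 179.87 z [ 0.006  0.001 -1.   ] F [-0.9 -0.8 -2.4] w 60.8 j [ -6.  36.  -2.  -0. -52.   6.]
27.02 [ 0.6491 -0.228   0.0468] yaw 179.86 z [ 0.006  0.001 -1.   ] F [ 0.3  0.  -2.2] w 60.8 j [ -6.  37.  -2.  -0. -51.   6.]
```

```bash
python3 -m inch '[{"jaw":255,"x":0,"y":0,"z":-0.05,"ax":0,"ay":0.03,"az":0}]'>/dev/null; python3 st.py;python3 -m inch '[{"jaw":255,"x":0,"y":0,"z":-0.025,"ax":0,"ay":0,"az":0}]'>/dev/null; python3 st.py; python3 -m inch '[{"jaw":255,"x":0,"y":0,"z":-0.015,"ax":0,"ay":0,"az":0}]'>/dev/null; python3 st.py
```

```text
27.15 [ 0.6493 -0.2281  0.0441] yaw 179.86 z [ 0.002  0.001 -1.   ] F [-0.3 -0.  -1.8] w 60.8 j [ -6.  37.  -2.  -0. -51.   6.]
27.27 [ 0.6493 -0.2281  0.0423] yaw 179.85 z [ 0.001  0.001 -1.   ] F [-0.1  0.1 -1.4] w 60.2 j [ -6.  37.  -2.  -0. -51.   6.]
27.4 [ 0.6493 -0.2282  0.042 ] yaw 179.87 z [ 0.001  0.    -1.   ] F [-1.7  0.1  3.5] w 60.4 j [ -6.  37.  -2.  -0. -51.   6.]
```

```bash
python3 -m inch '[{"jaw":0,"x":0,"y":0,"z":0,"ax":0,"ay":0,"az":0},{"jaw":0,"x":0,"y":0,"z":0,"ax":0,"ay":0,"az":0},{"jaw":0,"x":0,"y":0,"z":0,"ax":0,"ay":0,"az":0},{"jaw":0,"x":0,"y":0,"z":0.1,"ax":0,"ay":0,"az":0},{"jaw":0,"x":0,"y":0,"z":0.5,"ax":0,"ay":0,"az":0},{"jaw":0,"x":0,"y":0,"z":0.8,"ax":0,"ay":0,"az":0},{"jaw":0,"x":0,"y":0,"z":0.9,"ax":0,"ay":0,"az":0},{"jaw":0,"x":0,"y":0,"z":0,"ax":0,"ay":0,"az":0}]'>/dev/null; python3 st.py
python3 -m inch '[{"jaw":0,"x":-0.2,"y":0.4,"z":0,"ax":0,"ay":0,"az":0},{"jaw":0,"x":-0.37,"y":0.8,"z":0,"ax":0,"ay":0,"az":0},{"jaw":0,"x":-0.37,"y":0.8,"z":0,"ax":0,"ay":0,"az":0},{"jaw":0,"x":-0.37,"y":0.8,"z":0,"ax":0,"ay":0,"az":0},{"jaw":0,"x":-0.37,"y":0.8,"z":0,"ax":0,"ay":0,"az":0},{"jaw":0,"x":-0.37,"y":0.8,"z":0,"ax":0,"ay":0,"az":0},{"jaw":0,"x":-0.37,"y":0.8,"z":0,"ax":0,"ay":0,"az":0},{"jaw":0,"x":-0.37,"y":0.8,"z":0,"ax":0,"ay":0,"az":0},{"jaw":0,"x":-0.37,"y":0.8,"z":0,"ax":0,"ay":0,"az":0},{"jaw":0,"x":-0.2,"y":0.5,"z":0,"ax":0,"ay":0,"az":0},{"jaw":0,"x":0,"y":0,"z":0,"ax":0,"ay":0,"az":0},{"jaw":0,"x":0,"y":0,"z":0,"ax":0,"ay":0,"az":0}]'>/dev/null; python3 st.py
python3 - <<'E'
from h import *
im=capture('scene')[:,:,::-1];cv2.imwrite(f'pics/scene11.png',cv2.resize(im,(800,600)))
im=capture('wrist')[:,:,::-1];cv2.imwrite('pics/w11.png',cv2.resize(im,(800,600)))
E
```

```text
28.4 [ 0.6504 -0.2288  0.1872] yaw 179.92 z [ 0.006 -0.002 -1.   ] F [-0.2  0.7 -0.5] w 87.0 j [ -6.  29.   7.   0. -68.   6.]
29.9 [0.4394 0.2203 0.1864] yaw 179.84 z [ 0.009 -0.    -1.   ] F [0.1 0.3 0.5] w 86.7 j [ 46.  11. -21.   0. -58. -46.]
```

View pics/scene11.png

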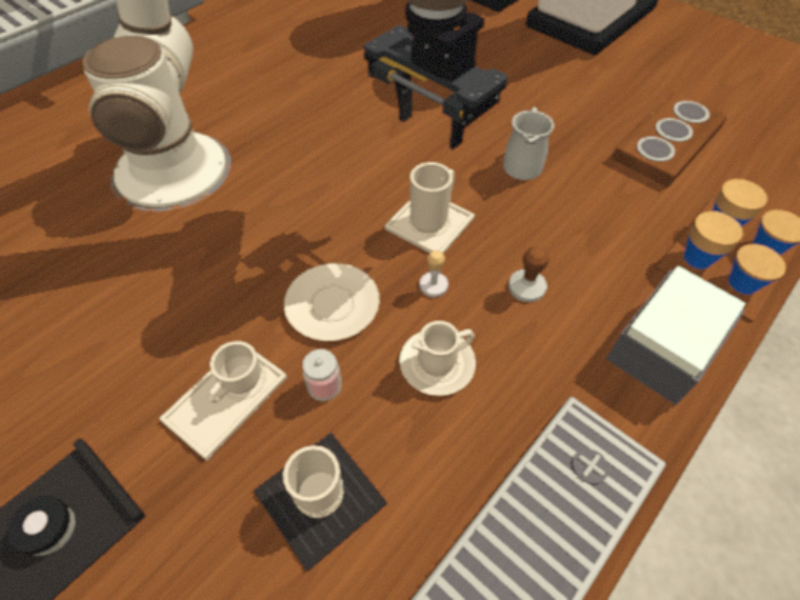

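View pics/w11.png

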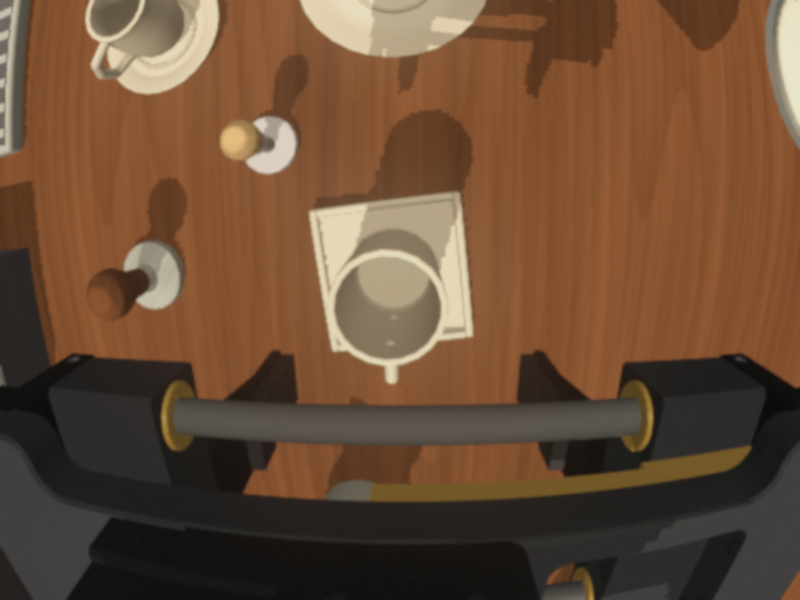

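Run:
```python
from fit import *
q=lambda x,y:(x/1.42857,y/1.42857)
X=wun([q(328,308),q(446,308),q(387,249),q(388,367)],.11);print(X.round(4),X.mean(0).round(4))
X=wun([q(310,212),q(460,193),q(472,335),q(333,350)],.011);print(X.round(4),X.mean(0).round(4))
```

```text
[[0.4833 0.215  0.11  ]
 [0.4197 0.2151 0.11  ]
 [0.4508 0.1831 0.11  ]
 [0.4513 0.2494 0.11  ]] [0.4513 0.2156 0.11  ]
[[0.5124 0.1708 0.011 ]
 [0.4028 0.1579 0.011 ]
 [0.3911 0.2663 0.011 ]
 [0.4998 0.2789 0.011 ]] [0.4515 0.2185 0.011 ]
```

```bash
python3 -m inch '[{"jaw":0,"x":0.19,"y":-0.11,"z":-0.3,"ax":0,"ay":0.05,"az":0},{"jaw":0,"x":0,"y":0,"z":-0.5,"ax":0,"ay":0,"az":0},{"jaw":0,"x":0,"y":0,"z":-0.2,"ax":0,"ay":0,"az":0}]'>/dev/null; python3 st.py
```

```text
30.38 [0.4536 0.2103 0.1237] yaw 179.51 z [ 0.     0.001 -1.   ] F [-0.6  0.7 -1. ] w 87.0 j [ 43.  16. -25.  -0. -49. -44.]
```

```bash
python3 -m inch '[{"jaw":0,"x":-0.04,"y":0.05,"z":-0.2,"ax":0,"ay":0,"az":0},{"jaw":0,"x":0,"y":0,"z":-0.4,"ax":0,"ay":0,"az":0},{"jaw":0,"x":0,"y":0,"z":-0.3,"ax":0,"ay":0,"az":0},{"jaw":0,"x":0,"y":0,"z":0,"ax":0,"ay":0,"az":0}]'>/dev/null; python3 st.py
```

```text
30.88 [0.4522 0.2124 0.0666] yaw 179.4 z [-0. -0. -1.] F [ 0.2 -0.2  0.4] w 87.0 j [ 44.  20. -29.  -0. -41. -44.]
```

```bash
python3 -m inch '[{"jaw":255,"x":-0.02,"y":0.02,"z":-0.05,"ax":0,"ay":0,"az":0},{"jaw":255,"x":0,"y":0,"z":0,"ax":0,"ay":0,"az":0},{"jaw":255,"x":0,"y":0,"z":0,"ax":0,"ay":0,"az":0},{"jaw":255,"x":0,"y":0,"z":0,"ax":0,"ay":0,"az":0},{"jaw":255,"x":0,"y":0,"z":0,"ax":0,"ay":0,"az":0}]'>/dev/null; python3 st.py
python3 -m inch '[{"jaw":255,"x":0,"y":0,"z":0.15,"ax":0,"ay":0,"az":0},{"jaw":255,"x":0,"y":0,"z":0.4,"ax":0,"ay":0,"az":0},{"jaw":255,"x":0,"y":0,"z":0.5,"ax":0,"ay":0,"az":0},{"jaw":255,"x":0,"y":0,"z":0.5,"ax":0,"ay":0,"az":0},{"jaw":255,"x":0,"y":0,"z":0.2,"ax":0,"ay":0,"az":0},{"jaw":255,"x":0,"y":0,"z":0,"ax":0,"ay":0,"az":0}]'>/dev/null; python3 st.py
python3 - <<'E'
from h import *
im=capture('scene')[:,:,::-1];crop(im,190,40,350,240,3,'pics/s12.png')
im=capture('wrist')[:,:,::-1];cv2.imwrite('pics/w12.png',cv2.resize(im,(800,600)))
E
```

```text
31.5 [0.4516 0.2146 0.0653] yaw 179.41 z [ 0.002  0.002 -1.   ] F [ 0.2  0.9 -2.1] w 64.1 j [ 44.  20. -29.  -0. -41. -45.]
32.25 [0.4496 0.213  0.1734] yaw 179.35 z [-0.002  0.    -1.   ] F [-0.4  0.1 -2.5] w 64.0 j [ 44.  12. -21.  -0. -57. -45.]
```

View pics/s12.png

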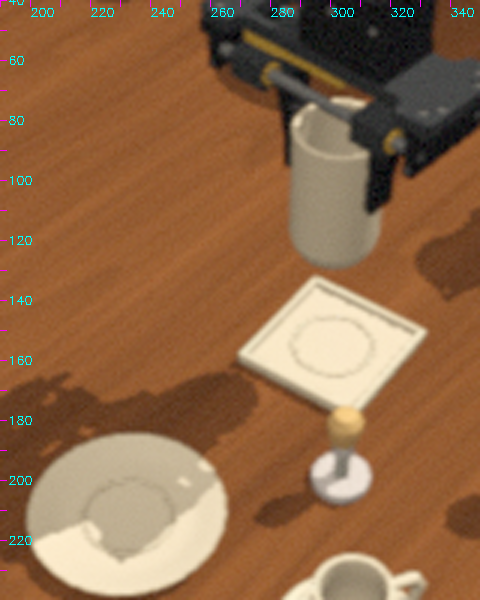

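View pics/w12.png

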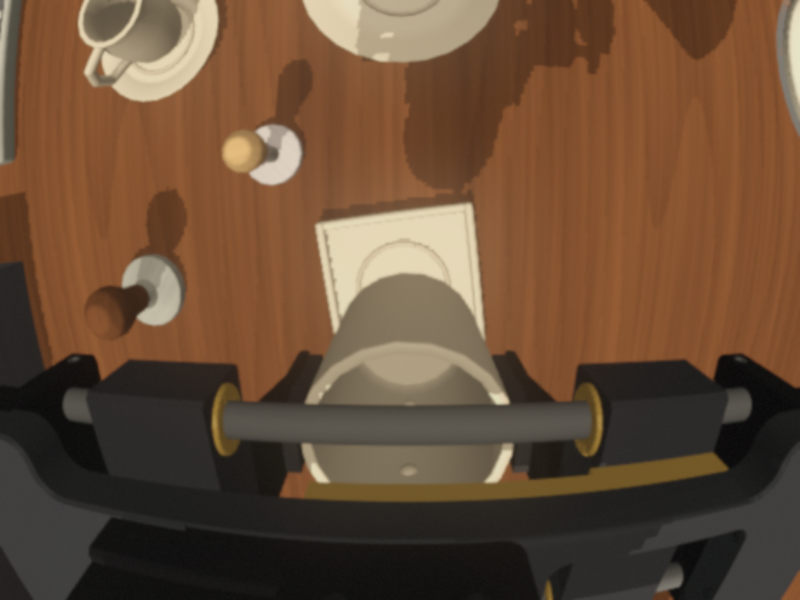

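Run:
```python
from fit import *
q=lambda x,y:(x/1.42857,y/1.42857)
print('sq',fitc((286,315.7,145.7,166),.033,.006,'scene'))
print('lg',fitc((217.7,248.7,200,226.3),.033,.006,'scene'))
X=wun([q(407,342),q(302,430),q(514,430)],.218);print(X.round(4))
```

```text
sq (array([0.45448341, 0.21752474]), array([ 1.5, -1.5,  0.4, -0.3]))
lg (array([ 0.45477765, -0.01441549]), array([ 0.5, -0.5,  0.9, -0.8]))
[[0.4491 0.1809 0.218 ]
 [0.4803 0.2086 0.218 ]
 [0.4178 0.2095 0.218 ]]
```

```bash
python3 -m inch '[{"jaw":255,"x":0,"y":-0.3,"z":0,"ax":0,"ay":0,"az":0},{"jaw":255,"x":0,"y":-0.6,"z":0,"ax":0,"ay":0,"az":0},{"jaw":255,"x":0,"y":-0.7,"z":0,"ax":0,"ay":0,"az":0},{"jaw":255,"x":0,"y":-0.7,"z":0,"ax":0,"ay":0,"az":0},{"jaw":255,"x":0,"y":-0.7,"z":0,"ax":0,"ay":0,"az":0},{"jaw":255,"x":0,"y":-0.5,"z":0,"ax":0,"ay":0,"az":0},{"jaw":255,"x":0,"y":-0.2,"z":0,"ax":0,"ay":0,"az":0},{"jaw":255,"x":0,"y":0,"z":0,"ax":0,"ay":0,"az":0}]'>/dev/null; python3 st.py
python3 - <<'E'
from h import *
im=capture('scene')[:,:,::-1];crop(im,130,40,350,240,3,'pics/s13.png')
E
```

```text
33.35 [ 0.4413 -0.0225  0.1638] yaw 179.21 z [-0.022 -0.01  -1.   ] F [-0.6 -0.8 -4.1] w 64.5 j [ 18.   8. -28.   0. -55. -19.]
```

View pics/s13.png

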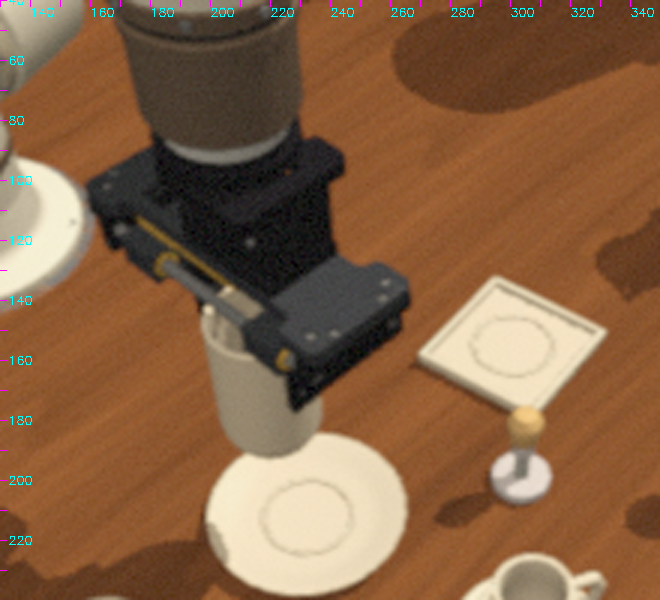

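```bash
python3 -m inch '[{"jaw":255,"x":0.1,"y":0.08,"z":-0.3,"ax":0.06,"ay":-0.12,"az":0},{"jaw":255,"x":0,"y":0,"z":-0.5,"ax":0,"ay":0,"az":0},{"jaw":255,"x":0,"y":0,"z":-0.3,"ax":0,"ay":0,"az":0}]'>/dev/null; python3 st.py
```

```text
33.77 [ 0.4496 -0.0141  0.0976] yaw 179.51 z [ 0.006  0.003 -1.   ] F [ 0.3 -0.1 -2.3] w 64.1 j [ 19.  13. -33.  -0. -43. -19.]
```

```bash
python3 -m inch '[{"jaw":255,"x":0,"y":-0.04,"z":-0.15,"ax":-0.02,"ay":0.03,"az":0},{"jaw":255,"x":0,"y":0,"z":-0.1,"ax":0,"ay":0,"az":0}]'>/dev/null; python3 st.py
```

```text
34.02 [ 0.4496 -0.0152  0.0815] yaw 179.68 z [-0.001 -0.001 -1.   ] F [ 0.6 -0.1 -3.2] w 64.7 j [ 19.  15. -34.   0. -41. -19.]
```

```bash
python3 -m inch '[{"jaw":255,"x":0.03,"y":-0.02,"z":-0.12,"ax":0,"ay":0,"az":0},{"jaw":255,"x":0,"y":0,"z":-0.06,"ax":0,"ay":0,"az":0}]'>/dev/null; python3 st.py; python3 -m inch '[{"jaw":255,"x":0,"y":0,"z":-0.03,"ax":0,"ay":0,"az":0}]'>/dev/null; python3 st.py
```

```text
34.27 [ 0.4524 -0.0159  0.0706] yaw 179.73 z [ 0.    -0.001 -1.   ] F [-0.6  0.2 -2.6] w 64.3 j [ 19.  16. -35.   0. -39. -19.]
34.4 [ 0.4526 -0.0159  0.0689] yaw 179.73 z [ 0.001 -0.001 -1.   ] F [ 0.2  1.2 -2.2] w 64.4 j [ 19.  16. -35.   0. -39. -19.]
```

```bash
python3 -m inch '[{"jaw":255,"x":-0.01,"y":-0.01,"z":-0.04,"ax":0,"ay":0,"az":0}]'>/dev/null; python3 st.py; python3 -m inch '[{"jaw":255,"x":0,"y":0,"z":-0.015,"ax":0,"ay":0,"az":0}]'>/dev/null; python3 st.py; python3 -m inch '[{"jaw":255,"x":0,"y":0,"z":-0.015,"ax":0,"ay":0,"az":0}]'>/dev/null; python3 st.py
```

```text
34.52 [ 0.4523 -0.0165  0.0666] yaw 179.73 z [ 0.002 -0.001 -1.   ] F [-0.4 -0.3 -3.7] w 63.9 j [ 19.  16. -35.   0. -39. -19.]
34.65 [ 0.4522 -0.0166  0.0657] yaw 179.72 z [ 0.002 -0.001 -1.   ] F [-1.  -0.6 -2.6] w 64.4 j [ 19.  16. -35.   0. -38. -19.]
34.77 [ 0.4524 -0.0167  0.0652] yaw 179.74 z [ 0.002 -0.001 -1.   ] F [-2.1 -0.7  4.6] w 64.1 j [ 19.  17. -35.   0. -38. -19.]
```

```bash
python3 -m inch '[{"jaw":0,"x":0,"y":0,"z":0,"ax":0,"ay":0,"az":0},{"jaw":0,"x":0,"y":0,"z":0,"ax":0,"ay":0,"az":0},{"jaw":0,"x":0,"y":0,"z":0,"ax":0,"ay":0,"az":0},{"jaw":0,"x":0,"y":0,"z":0.1,"ax":0,"ay":0,"az":0},{"jaw":0,"x":0,"y":0,"z":0.4,"ax":0,"ay":0,"az":0},{"jaw":0,"x":0,"y":0,"z":0.7,"ax":0,"ay":0,"az":0},{"jaw":0,"x":0,"y":0,"z":0.6,"ax":0,"ay":0,"az":0},{"jaw":0,"x":0,"y":0,"z":0,"ax":0,"ay":0,"az":0}]'>/dev/null; python3 st.py
python3 -m inch '[{"jaw":0,"x":0.3,"y":-0.3,"z":0,"ax":0,"ay":0,"az":0},{"jaw":0,"x":0.6,"y":-0.65,"z":0,"ax":0,"ay":0,"az":0},{"jaw":0,"x":0.6,"y":-0.65,"z":0,"ax":0,"ay":0,"az":0},{"jaw":0,"x":0.6,"y":-0.65,"z":0,"ax":0,"ay":0,"az":0},{"jaw":0,"x":0.6,"y":-0.65,"z":0,"ax":0,"ay":0,"az":0},{"jaw":0,"x":0.5,"y":-0.55,"z":0,"ax":0,"ay":0,"az":0},{"jaw":0,"x":0,"y":0,"z":0,"ax":0,"ay":0,"az":0},{"jaw":0,"x":0,"y":0,"z":0,"ax":0,"ay":0,"az":0}]'>/dev/null; python3 st.py
python3 - <<'E'
from h import *
im=capture('scene')[:,:,::-1];cv2.imwrite('pics/s14.png',cv2.resize(im,(800,600)))
im=capture('wrist')[:,:,::-1];cv2.imwrite('pics/w14.png',cv2.resize(im,(800,600)))
E
```

```text
35.77 [ 0.454  -0.0165  0.1793] yaw 179.8 z [ 0.007 -0.001 -1.   ] F [-0.2  0.6  0.6] w 87.5 j [ 19.   7. -27.   0. -56. -19.]
36.77 [ 0.6469 -0.2294  0.1713] yaw 179.9 z [-0.004  0.004 -1.   ] F [-0.4  0.1 -0.3] w 86.7 j [ -6.  30.   6.  -0. -66.   6.]
```

View pics/s14.png

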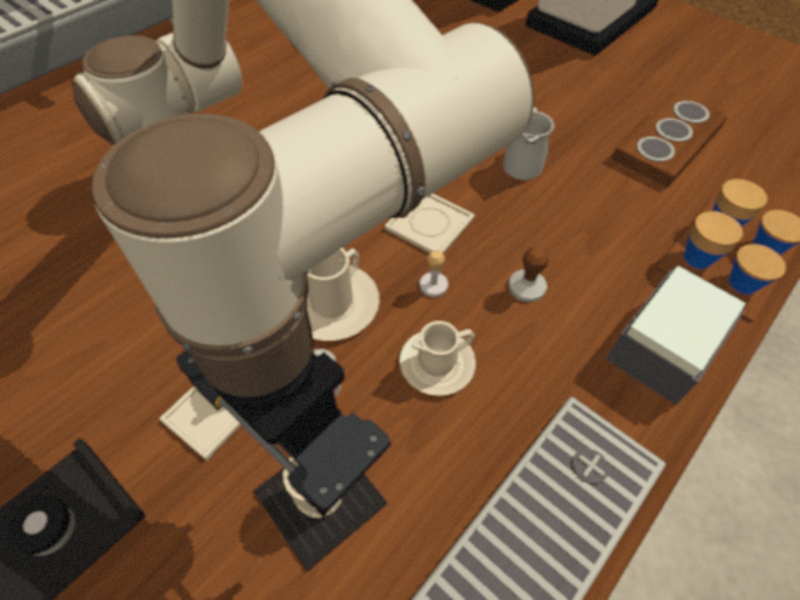

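View pics/w14.png

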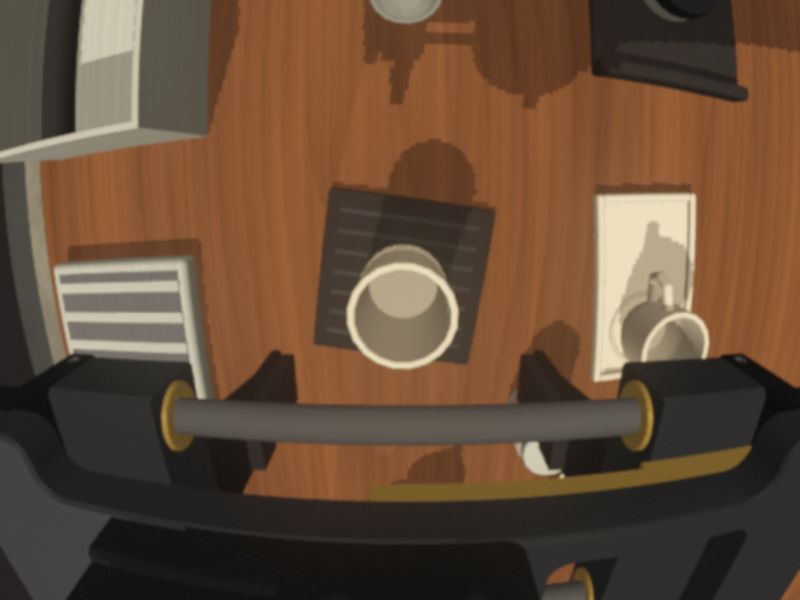

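```bash
python3 -m inch '[{"jaw":0,"x":0.03,"y":0.02,"z":-0.3,"ax":-0.02,"ay":-0.02,"az":0},{"jaw":0,"x":0,"y":0,"z":-0.6,"ax":0,"ay":0,"az":0},{"jaw":0,"x":0,"y":0,"z":-0.4,"ax":0,"ay":0,"az":0},{"jaw":0,"x":0,"y":0,"z":0,"ax":0,"ay":0,"az":0}]'>/dev/null; python3 st.py
```

```text
37.38 [ 0.6473 -0.2233  0.0959] yaw -179.73 z [ 0.004 -0.    -1.   ] F [0.4 0.5 0.4] w 87.0 j [ -6.  33.   0.   0. -57.   6.]
```

```bash
python3 -m inch '[{"jaw":0,"x":0.02,"y":-0.08,"z":-0.3,"ax":0,"ay":0.02,"az":0},{"jaw":0,"x":0,"y":0,"z":-0.4,"ax":0,"ay":0,"az":0},{"jaw":0,"x":0,"y":0,"z":-0.17,"ax":0,"ay":0,"az":0}]'>/dev/null; python3 st.py
```

```text
37.75 [ 0.6507 -0.2279  0.0462] yaw -179.61 z [ 0.008 -0.002 -1.   ] F [0.9 1.3 0.4] w 86.8 j [ -6.  37.  -2.   0. -51.   6.]
```

```bash
python3 -m inch '[{"jaw":255,"x":-0.03,"y":0,"z":-0.06,"ax":0,"ay":0.05,"az":0},{"jaw":255,"x":0,"y":0,"z":0,"ax":0,"ay":0,"az":0},{"jaw":255,"x":0,"y":0,"z":0,"ax":0,"ay":0,"az":0},{"jaw":255,"x":0,"y":0,"z":0,"ax":0,"ay":0,"az":0},{"jaw":255,"x":0,"y":0,"z":0,"ax":0,"ay":0,"az":0}]'>/dev/null; python3 st.py
python3 -m inch '[{"jaw":255,"x":0,"y":0,"z":0.15,"ax":0,"ay":0,"az":0},{"jaw":255,"x":0,"y":0,"z":0.4,"ax":0,"ay":0,"az":0},{"jaw":255,"x":0,"y":0,"z":0.6,"ax":0,"ay":0,"az":0},{"jaw":255,"x":0,"y":0,"z":0.8,"ax":0,"ay":0,"az":0},{"jaw":255,"x":0,"y":0,"z":0.7,"ax":0,"ay":0,"az":0},{"jaw":255,"x":0,"y":0,"z":0.3,"ax":0,"ay":0,"az":0},{"jaw":255,"x":0,"y":0,"z":0,"ax":0,"ay":0,"az":0}]'>/dev/null; python3 st.py
```

```text
38.38 [ 0.6495 -0.2281  0.0436] yaw -179.62 z [ 0.001 -0.002 -1.   ] F [-0.3  0.5 -2.8] w 60.6 j [ -6.  37.  -2.   0. -51.   6.]
39.25 [ 0.6472 -0.2278  0.2282] yaw -179.64 z [ 0.    -0.002 -1.   ] F [ 0.7  0.1 -2.6] w 61.3 j [ -6.  28.  11.   0. -73.   6.]
```

```bash
python3 -m inch '[{"jaw":255,"x":-0.2,"y":0.4,"z":0,"ax":0,"ay":0,"az":0},{"jaw":255,"x":-0.34,"y":0.8,"z":0,"ax":0,"ay":0,"az":0},{"jaw":255,"x":-0.34,"y":0.8,"z":0,"ax":0,"ay":0,"az":0},{"jaw":255,"x":-0.34,"y":0.8,"z":0,"ax":0,"ay":0,"az":0},{"jaw":255,"x":-0.34,"y":0.8,"z":0,"ax":0,"ay":0,"az":0},{"jaw":255,"x":-0.34,"y":0.8,"z":0,"ax":0,"ay":0,"az":0},{"jaw":255,"x":-0.34,"y":0.8,"z":0,"ax":0,"ay":0,"az":0},{"jaw":255,"x":-0.34,"y":0.8,"z":0,"ax":0,"ay":0,"az":0},{"jaw":255,"x":-0.34,"y":0.8,"z":0,"ax":0,"ay":0,"az":0},{"jaw":255,"x":-0.2,"y":0.4,"z":0,"ax":0,"ay":0,"az":0},{"jaw":255,"x":0,"y":0,"z":0,"ax":0,"ay":0,"az":0},{"jaw":255,"x":0,"y":0,"z":0,"ax":0,"ay":0,"az":0}]'>/dev/null; python3 st.py
python3 - <<'E'
from h import *
im=capture('wrist')[:,:,::-1];cv2.imwrite('pics/w15.png',cv2.resize(im,(800,600)))
E
```

```text
40.75 [0.4445 0.2137 0.214 ] yaw -179.83 z [-0.021 -0.006 -1.   ] F [ 0.4 -0.2 -1.1] w 60.4 j [ 44.  10. -17.  -1. -64. -44.]
```

View pics/w15.png

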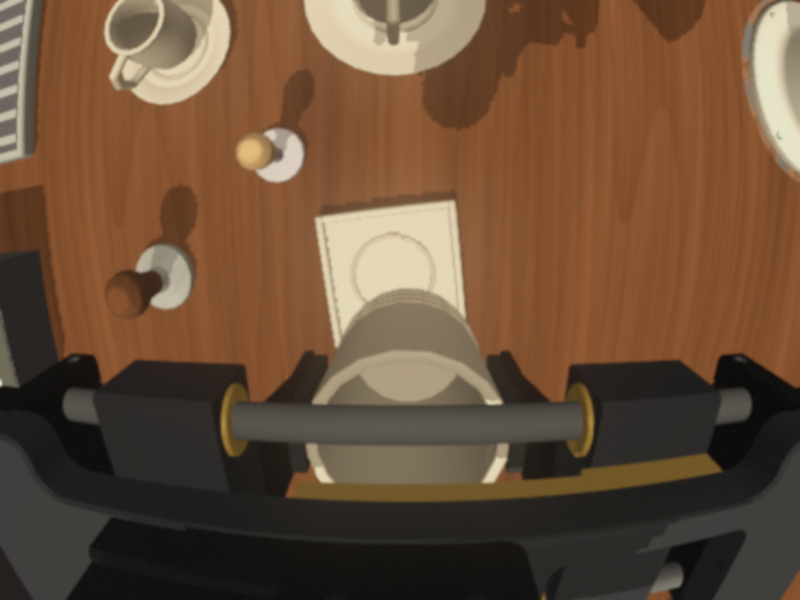

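```bash
python3 - <<'E'
from h import *
q=lambda x,y:(x/1.42857,y/1.42857)
X=wun([q(351,273),q(436,273),q(393,233)],.006);print(X.round(4))
print(wun([q(405,351)],.2604).round(4))
E
python3 -m inch '[{"jaw":255,"x":0.08,"y":0.05,"z":-0.4,"ax":0.03,"ay":-0.12,"az":-0.05},{"jaw":255,"x":0,"y":0,"z":-0.8,"ax":0,"ay":0,"az":0},{"jaw":255,"x":0,"y":0,"z":-0.7,"ax":0,"ay":0,"az":0},{"jaw":255,"x":0,"y":0,"z":-0.3,"ax":0,"ay":0,"az":0}]'>/dev/null; python3 st.py
```

```text
[[0.4859 0.2167 0.006 ]
 [0.4166 0.2169 0.006 ]
 [0.4515 0.1841 0.006 ]]
[[0.4465 0.1845 0.2604]]
41.3 [0.4526 0.2134 0.0804] yaw 179.24 z [ 0.006  0.003 -1.   ] F [-0.1  0.2 -2.4] w 60.7 j [ 44.  19. -28.   0. -43. -45.]
```

```bash
python3 -m inch '[{"jaw":255,"x":0,"y":0.05,"z":-0.15,"ax":-0.02,"ay":0.04,"az":0.05},{"jaw":255,"x":0,"y":0,"z":-0.12,"ax":0,"ay":0,"az":0},{"jaw":255,"x":0,"y":0,"z":-0.1,"ax":0,"ay":0,"az":0}]'>/dev/null; python3 st.py
```

```text
41.67 [0.4539 0.2149 0.0569] yaw 179.6 z [-0.002 -0.001 -1.   ] F [-0.3  0.2 -2.4] w 60.2 j [ 44.  21. -29.  -0. -40. -44.]
```

```bash
python3 -m inch '[{"jaw":255,"x":-0.03,"y":0.02,"z":-0.08,"ax":0,"ay":0,"az":0},{"jaw":255,"x":0,"y":0,"z":-0.06,"ax":0,"ay":0,"az":0}]'>/dev/null; python3 st.py; python3 -m inch '[{"jaw":255,"x":0,"y":0,"z":-0.04,"ax":0,"ay":0,"az":0}]'>/dev/null; python3 st.py
```

```text
41.92 [0.4526 0.2166 0.0489] yaw 179.6 z [-0.  0. -1.] F [ 0.4  0.2 -1.5] w 60.4 j [ 44.  22. -29.  -0. -39. -45.]
42.05 [0.4526 0.2168 0.0465] yaw 179.62 z [ 0.     0.001 -1.   ] F [-0.1  0.3 -2.1] w 60.6 j [ 44.  22. -29.  -0. -38. -45.]
```

```bash
python3 -m inch '[{"jaw":255,"x":-0.01,"y":-0.01,"z":-0.035,"ax":0,"ay":0,"az":0}]'>/dev/null; python3 st.py; python3 -m inch '[{"jaw":255,"x":0,"y":0,"z":-0.015,"ax":0,"ay":0,"az":0}]'>/dev/null; python3 st.py;  python3 -m inch '[{"jaw":255,"x":0,"y":0,"z":-0.01,"ax":0,"ay":0,"az":0}]'>/dev/null; python3 st.py
```

```text
42.17 [0.4521 0.2164 0.0445] yaw 179.63 z [ 0.001  0.001 -1.   ] F [-0.6  0.7 -2. ] w 60.7 j [ 44.  22. -30.  -0. -38. -45.]
42.3 [0.452  0.2164 0.0436] yaw 179.63 z [ 0.001  0.001 -1.   ] F [-0.5 -0.3 -1.9] w 60.6 j [ 44.  22. -30.  -0. -38. -45.]
42.42 [0.4521 0.2166 0.0434] yaw 179.64 z [ 0.001  0.001 -1.   ] F [-2.8  1.4  4.3] w 60.6 j [ 44.  22. -30.  -0. -38. -45.]
```

```bash
python3 -m inch '[{"jaw":0,"x":0,"y":0,"z":0,"ax":0,"ay":0,"az":0},{"jaw":0,"x":0,"y":0,"z":0,"ax":0,"ay":0,"az":0},{"jaw":0,"x":0,"y":0,"z":0,"ax":0,"ay":0,"az":0},{"jaw":0,"x":0,"y":0,"z":0.1,"ax":0,"ay":0,"az":0},{"jaw":0,"x":0,"y":0,"z":0.4,"ax":0,"ay":0,"az":0},{"jaw":0,"x":0,"y":0,"z":0.8,"ax":0,"ay":0,"az":0},{"jaw":0,"x":0,"y":0,"z":0.8,"ax":0,"ay":0,"az":0},{"jaw":0,"x":0,"y":0,"z":0.8,"ax":0,"ay":0,"az":0},{"jaw":0,"x":0,"y":0,"z":0,"ax":0,"ay":0,"az":0}]'>/dev/null; python3 st.py
python3 -m inch '[{"jaw":0,"x":-0.3,"y":0.4,"z":0,"ax":0,"ay":0,"az":0},{"jaw":0,"x":-0.5,"y":0.7,"z":0,"ax":0,"ay":0,"az":0},{"jaw":0,"x":-0.5,"y":0.7,"z":0,"ax":0,"ay":0,"az":0},{"jaw":0,"x":-0.5,"y":0.7,"z":0,"ax":0,"ay":0,"az":0},{"jaw":0,"x":-0.5,"y":0.7,"z":0,"ax":0,"ay":0,"az":0},{"jaw":0,"x":-0.5,"y":0.7,"z":0,"ax":0,"ay":0,"az":0},{"jaw":0,"x":-0.5,"y":0.7,"z":0,"ax":0,"ay":0,"az":0},{"jaw":0,"x":-0.2,"y":0.3,"z":0,"ax":0,"ay":0,"az":0},{"jaw":0,"x":0,"y":0,"z":0,"ax":0,"ay":0,"az":0}]'>/dev/null; python3 st.py
python3 - <<'E'
from h import *
im=capture('scene')[:,:,::-1];cv2.imwrite('pics/scene16.png',im);crop(im,100,90,360,340,2,'pics/s16.png')
im=cv2.imread('pics/scene16.png');cv2.imwrite('pics/s16.png',cv2.resize(im[100:300,100:350],None,fx=3,fy=3,interpolation=cv2.INTER_CUBIC))
im=capture('top')[:,:,::-1];cv2.imwrite('pics/top16.png',im)
crop(im,130,215,290,305,5,'pics/d1.png')
crop(im,250,215,350,305,6,'pics/d2.png')
crop(im,355,220,465,300,7,'pics/d3.png')
crop(im,250,120,360,200,7,'pics/d4.png')
E
```

```text
43.55 [0.4528 0.2162 0.2257] yaw 179.69 z [ 0.005  0.003 -1.   ] F [-0.3 -0.3 -0.2] w 87.0 j [ 44.  10. -16.   0. -64. -45.]
44.67 [0.2332 0.5139 0.2201] yaw 179.43 z [ 0.001 -0.006 -1.   ] F [0.4 0.6 0.5] w 86.9 j [ 82.  16.  -8.   0. -66. -83.]
```

View pics/s16.png

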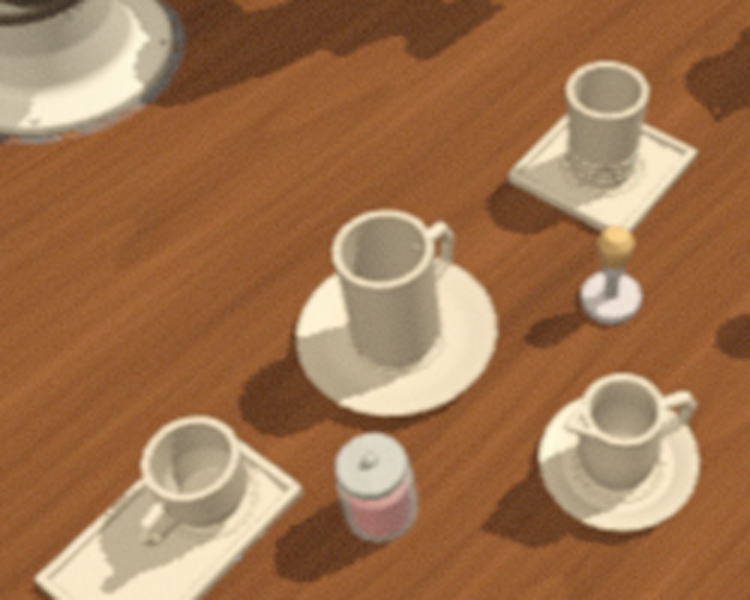

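View pics/d1.png

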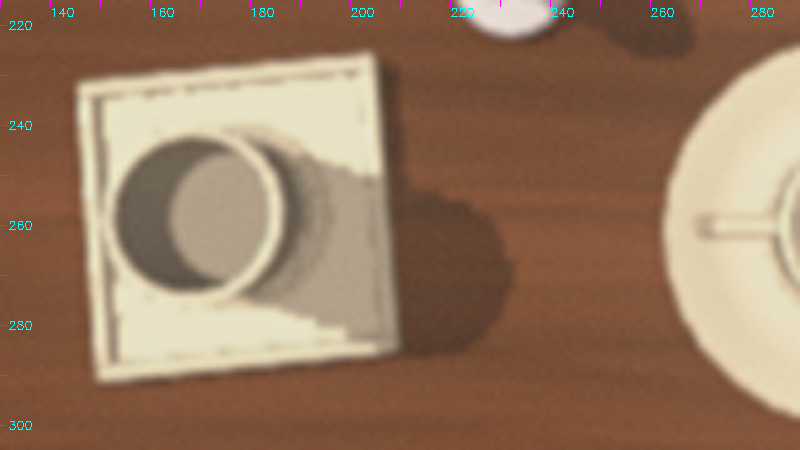

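View pics/d2.png

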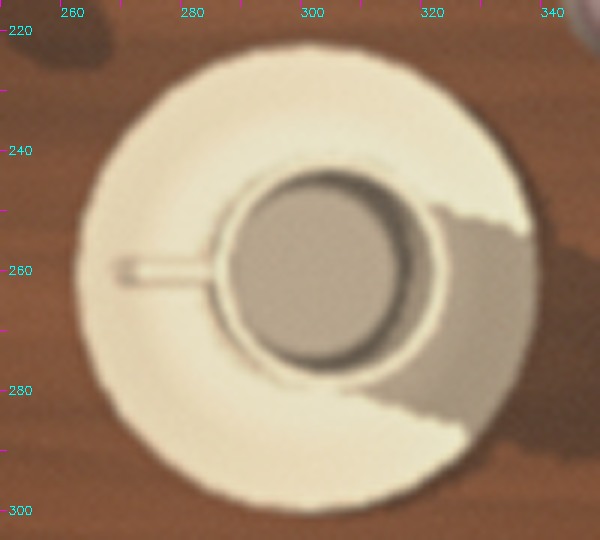

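View pics/d3.png

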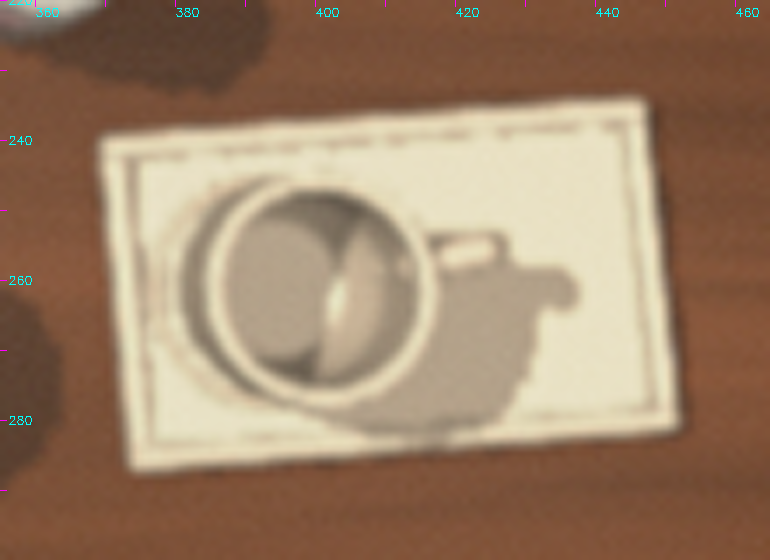

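View pics/d4.png

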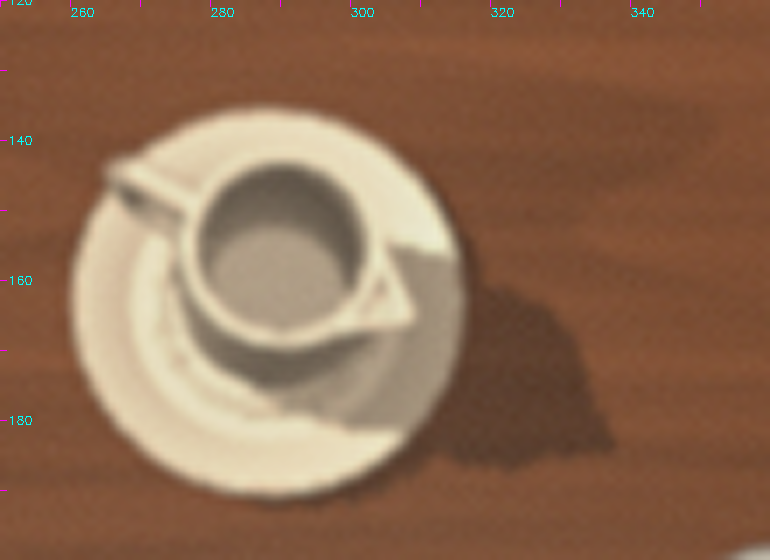

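Run:
```python
from fit import *
for k,e,r,z,t in [('tumbler',(150.6,187.4,240.4,275.6),.031,.09,(.4522,.2157)),('mug',(285.5,324.8,242.2,280),.033,.11,(.4507,-.0164)),('esp',(384.1,417.7,246.6,278.3),.03,.062,(.4526,-.1912)),('jug',(275.7,304,141.9,170.3),.0245,.078,(.6382,.0114))]:
    c,f=fitc(e,r,z);print(k,c.round(4),((c-t)*1000).round(1),f)
```

```text
tumbler [0.4518 0.2147] [-0.4 -1. ] [ 0.1 -0.1 -0.7  0.6]
mug [ 0.4508 -0.0169] [ 0.1 -0.5] [ 0.  -0.  -0.9  0.9]
esp [ 0.4517 -0.1921] [-0.9 -0.9] [ 0.2 -0.2 -1.   1. ]
jug [0.6371 0.0109] [-1.1 -0.5] [ 0.5 -0.5  0.8 -0.8]
```

All four pieces sit within about 1.5 mm of their ring centres and stand upright. No saucer has shifted in the pictures, and the gripper is clear.

```bash
python3 -c "
from station import *
print(finish_job())"
```

```text
the job is handed in; nothing more can be done
None
```

The job is done and handed in at about 45 s of the 144 s. The espresso cup went to the mat, the jug to the small saucer, and the cup on to the oblong one. Then the tumbler went to the mat, the mug to the large saucer, and the tumbler on to the square one.

- **Position:** in the last top-camera picture the tumbler, mug, espresso cup and jug are 1.1, 0.5, 1.3 and 1.2 mm from their ring centres. The camera calibration is only good to about 2 mm.
- **Upright and undisturbed:** in the last scene picture all four pieces stand upright. The saucers show no shift against the first pictures. I did not re-measure the tamper after the last move; it stood in place in the scene picture taken before the final transfer.
- **Forces:** the highest reading I saw was about 16 N, on the jug's set-down, including a 7 N sideways push. The small saucer did not move. I read the force only between moves, so brief peaks would not show.
- **Disagreement between cameras:** during the work the scene and wrist cameras put some points 3–6 mm away from the top camera's position, mostly in x. I aimed at averages; the final check uses the top camera alone.

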